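Pack the table set into the sprung-lid box

ROBOT

A 6-joint arm with a two-finger parallel gripper is mounted at the origin on a cart in front of the work surface, level with it; the furniture and walls round the work are solid. World frame = base frame: x ahead of the robot, y to its left, z up, the work surface at z = 0. Lengths are in mm, angles in rad, forces in N, time in s.
With the tool pointing down it reaches from about 275 to 1000 mm from the base axis. Payload 8.4 kg.
Tool frame: the origin (TCP) lies midway between the tips of the shut fingers; the grasp point (between the pads) lies 19 mm behind it; x points along the fingers, z is the direction in which the jaws open and shut, and the axes are right-handed (so a half turn about x gives the same grasp; the last joint's range is limited). The gripper opens to 85 mm and grips with 20 to 120 N. Pads are 22 mm wide; open, the fingers measure 114 mm over their backs; the gripper's body (76 mm by 85 mm) begins 54 mm behind the grasp point. The pads swing forward as they close: fully open they stand 13 mm farther back than shut.
Start: joints at [-1.196, 0.353, 1.633, -0, 1.155, -0.002], TCP at [229.965, -581.157, 202.381] pointing down, gripper open.
Joint ranges: [-2.63, 2.63], [-0.92, 2.1], [0.06, 2.66], [-1.3, 4.44], [0, 2.69], [-3.02, 3.02]. Speed limits (rad/s): [2.22, 2.22, 2.79, 3.14, 3.14, 3.14].

INTERFACE

Orientations are given as a unit quaternion [w, x, y, z].
In Python, from workcell import env gives the robot as it stands. The module is installed in compiled form; this text tells all that it offers.
- The arm moves only by the tool arm_command, never from a script. Its argument "increments" is a list of rows, each a list of 7 numbers: the shift along the tool's x, y, z in m, then the turn, a rotation vector about the tool's x, y, z in rad, then the finger opening in m, from 0 to 0.0854. In form: [[dx, dy, dz, wx, wy, wz, jaw], ...]. A call has 1 to 20 rows; each row is the pose to reach, as a shift and turn from the pose measured when the call began, along the tool's axes at that moment; what a row does not reach only later rows make up. A row lasts 1/8 s, in which the tool goes at most 62.5 mm and 10.7 degrees, less where a joint would pass 70% of its speed; a pose out of reach is approached as far as the arm can. A call with a gripper value outside its range is refused whole. The fingers move at their own pace and stop on an object; the grip force is fixed at half the most. Time passes only in rows, so rows that repeat a pose let the fingers close. It gives the time, the measured TCP pose, the force and the opening at its end, in the units of the state.
- env.observe(): the state, without advancing time (a new reading comes with each control period).
- env.capture(name): name is "scene" or "side" or "wrist"; returns a dict with "frame" (384x512x3 uint8, red, green, blue), "intrinsics" (3x3 intrinsics, pixels), "D" ([k1, k2, p1, p2, k3] as OpenCV has them; the pictures are not rectified), "pose" (4x4, takes a point from camera to world coordinates). Camera axes: x right, y up, looking along -z (the intrinsics and any distortion apply to the point x, -y, -z); pixel columns grow to the right and rows downward; lengths in mm; the calibration is good to about 2 mm. A picture is of the moment at which its call begins. There is no depth.
- env.job_done(): hands the job in, once; it reports no verdict.
The state is a dict: "t": time; "joint_positions": joint angles; "qvel": joint speeds; "effort": joint torques, N m; "tool_pos": TCP position; "tool_rot": TCP orientation; "ft_force": force on the tool from outside, world axes, zero at the start; "moment": the same for the moment, N m; "gripper_width": finger opening in mm.
Only numpy, scipy, OpenCV 4.12 (cv2) and the standard library are available. Lean on these libraries where they do the work, as an engineer would, in place of code of your own. Each camera call takes 0.05 s, during which the arm holds its last target.

TASK

Put the table things away: press the button catch of the wooden box and steady its sprung lid so that it rises under control instead of flying open, then stack all the coasters in one squarely aligned pile in the wide compartment and stand the tealights upright in the narrow one. When everything is in, push the lid shut until the catch holds it. Leave the bowl, the kitchen timer and the garlic where they are.

Things in the scene. Friction and masses are not known exactly. Their poses are not given: they have to be found in the camera images.
- box: Fixed wooden storage box, 134 deep (x) x 250 wide (y) x 52 high; origin under its centre; its front with the catch looks along its own -x (towards the robot). Walls 7, inner floor 7 above the worktop. A partition 26 high along x divides it: the wide compartment spans y = -118 to +22 (for the coasters), the narrow one y = +28 to +118 (for the tealights); both span x = -60 to +60.
- lid (a joint): Hinge of the flat wooden lid (134 x 250 x 8) on the far top edge of the box (box x = +67, z = 52). 0 = shut, grows as the front edge rises, 1.75 rad = open at its stop, a little past upright. A spring drives it open and holds it there; with nothing in its path it flies open at over 5 rad/s. Going faster than 3 rad/s beyond the first 0.35 rad counts as flying open.
- lid_front (a point): Middle of the lid's front edge, upper side; 60 above the worktop when shut, 134 from the hinge. The spring lifts here with 1 to 2 N. To shut the lid push it down here against the spring: a small bar in front of the edge (150 from the hinge) rides over the catch's slope (a push of some 5 to 12 N) and snaps in below it.
- button_top (a point): Centre of the top of the black push button (23 across) in the steel catch housing (46 wide, 48 deep, 62 high) at the middle of the box's front. It stands 82 above the worktop when free, 22 above the shut lid's top, and 30.5 in front of the lid's front edge. Pressing it straight down draws the catch off the lid.
- button (a joint): Travel of the button: 0 = free, 0.009 m = fully down; the lid is let go at 0.003 to 0.006 m. A spring resists with about 2 to 6 N. It also dips as the lid is pushed shut past the catch.
- coaster_1: Flat round cork coaster, 66 across, 9 thick, lying on the worktop to the right; origin at the centre of its underside, z up. All coasters are alike. May be absent.
- coaster_2: Flat round cork coaster, 66 across, 9 thick, lying on the worktop to the right; origin at the centre of its underside, z up. All coasters are alike. May be absent.
- coaster_3: Flat round cork coaster, 66 across, 9 thick, lying on the worktop to the right; origin at the centre of its underside, z up. All coasters are alike. May be absent.
- coaster_4: Flat round cork coaster, 66 across, 9 thick, lying on the worktop to the right; origin at the centre of its underside, z up. All coasters are alike. May be absent.
- tealight_1: Round tealight candle in a tin cup, 38 across, rim 15 high (wick to 18), standing on the worktop; origin 1 above the centre of its underside, z up. May be absent.
- tealight_2: Round tealight candle in a tin cup, 38 across, rim 15 high (wick to 18), standing on the worktop; origin 1 above the centre of its underside, z up. May be absent.
- bowl: White bowl with a dotted band, 130 across and 55 high, standing on the right towards the wall; a bystander. Origin under its centre.
- timer: Round wind-up kitchen timer, 66 across and 48 high, behind the coasters on the right; a bystander. Origin under its centre.
- garlic_1: Garlic bulb, about 50 across, at the back on the left; a bystander. Origin at its underside.
Things that resemble listed ones, but are neither listed nor needed, are in the scene too. Leave any black or yellow look-alike of the coaster_1 alone.

How it is judged:
By the outcome, as a careful person would: the job done as asked, in the order asked, and still so for the second after the job is handed in, with the robot touching nothing.
Of coaster_1, coaster_2, coaster_3, coaster_4 only 3 to 4 are there at a start; the rules pass over those that are not, and their reading is None.
Of tealight_1, tealight_2 only 1 to 2 are there at a start; the rules pass over those that are not, and their reading is None.
At some moment in a run one of tealight_1, tealight_2 may be knocked a few centimetres aside while the robot is not near it.
It also fails if it takes over 210 s, if anything falls off the work surface, if the arm or the gripper's body presses on something with over 40 N, if the wrist force passes 120 N, or if a joint passes its speed limit or range.

## Working session

There is one attempt and no reset: what is moved stays moved. The work goes in short steps, Python scripts to look and compute and a tool call to move; the robot and the scene stay as the last step left them, time stands still between calls to the robot, and variables do not carry over. Pictures are saved under pics/ and viewed, and the job is handed in when it is done.

Besides the shell and the picture viewer there is one more tool, called after "Emit:" by a JSON object that holds its "name" and its "arguments". arm_command: Moves the arm, as the interface text tells. Its arguments: {"type":"object","properties":{"increments":{"type":"array"}},"required":["increments"]}

```bash
mkdir -p pics; cat > h.py <<'E'
import numpy as np, cv2
from workcell import env
from scipy.spatial.transform import Rotation as R
def cap(n,fn=None):
    c=env.capture(n)
    if fn: cv2.imwrite('pics/'+fn,c['frame'][:,:,::-1])
    return c
def ray(c,u,v):
    K=np.array(c['intrinsics'],float);D=np.array(c['D'],float)
    p=cv2.undistortPoints(np.array([[[u,v]]],float),K,D)[0,0]
    T=np.array(c['pose'],float)
    d=T[:3,:3]@np.array([p[0],-p[1],-1.]);return T[:3,3],d
def atz(c,u,v,z):
    o,d=ray(c,u,v);return o+d*(z-o[2])/d[2]
def proj(c,P):
    K=np.array(c['intrinsics'],float);D=np.array(c['D'],float);T=np.array(c['pose'],float)
    P=np.atleast_2d(np.array(P,float));q=(P-T[:3,3])@T[:3,:3]
    q=q*[1,-1,-1]
    return cv2.projectPoints(q.reshape(-1,1,3),np.zeros(3),np.zeros(3),K,D)[0].reshape(-1,2)
E
python3 - <<'E'
from h import *
for n in('scene','side','wrist'):
    c=cap(n,n+'0.png');print(n,np.array(c['pose']).round(3).tolist(),c['D'],np.array(c['intrinsics']).tolist())
print(env.observe())
E
```

```text
scene [[-0.55, 0.645, -0.531, -429.979], [-0.835, -0.423, 0.352, 572.038], [0.002, 0.636, 0.771, 1452.258], [0.0, 0.0, 0.0, 1.0]] [-0.03080637  0.          0.          0.          0.        ] [[428.88598400179575, 0.0, 258.9918402217701], [0.0, 428.88598400179575, 189.72607253881685], [0.0, 0.0, 1.0]]
side [[0.98, 0.117, -0.162, 267.683], [-0.199, 0.548, -0.812, -1454.142], [-0.007, 0.828, 0.56, 1047.483], [0.0, 0.0, 0.0, 1.0]] [-0.01314242  0.          0.          0.          0.        ] [[451.360969840533, 0.0, 259.6420781797536], [0.0, 451.360969840533, 194.1961400510369], [0.0, 0.0, 1.0]]
wrist [[0.367, 0.896, 0.251, 294.085], [-0.93, 0.354, 0.098, -555.519], [-0.001, -0.269, 0.963, 374.361], [0.0, 0.0, 0.0, 1.0]] [-0.04905599  0.          0.          0.          0.        ] [[304.86705440721954, 0.0, 255.98705240806146], [0.0, 304.86705440721954, 191.1712292599711], [0.0, 0.0, 1.0]]
{'t': 0.15, 'joint_positions': array([-1.19636574e+00,  3.53496694e-01,  1.63394495e+00, -3.69849124e-06,
        1.15521002e+00, -2.40879043e-03]), 'qvel': array([-0.00064281, -0.00191005, -0.00111458,  0.00101722,  0.0015727 ,
       -0.00107363]), 'effort': array([-3.06864476e-04, -6.05637646e+01, -3.42340064e+01, -3.94842482e-05,
        6.12631644e-03,  5.23185889e-06]), 'tool_pos': array([ 229.84154407, -580.7867346 ,  201.83724326]), 'tool_rot': array([ 0.58449452,  0.39770708,  0.58511417, -0.39728661]), 'ft_force': array([ 0.7732939 , -0.27546331, -0.55475067]), 'moment': array([ 0.01721931, -0.01697236,  0.01078444]), 'gripper_width': 85.66827352206673}
```

View pics/scene0.png

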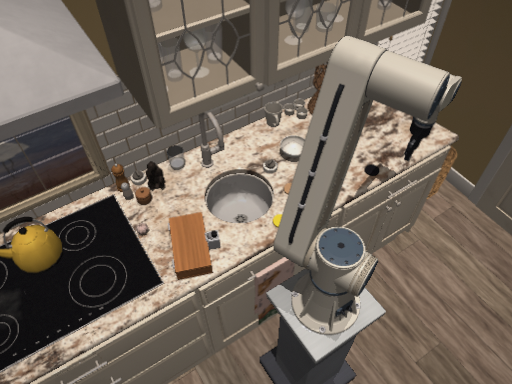

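View pics/side0.png

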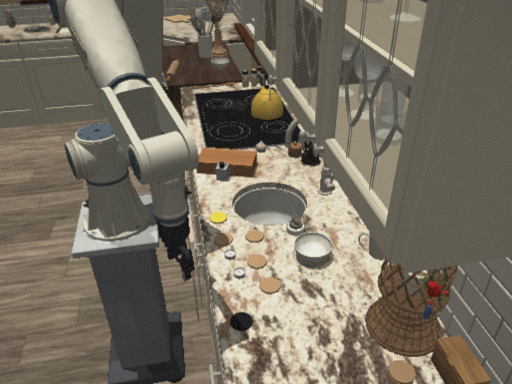

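View pics/wrist0.png

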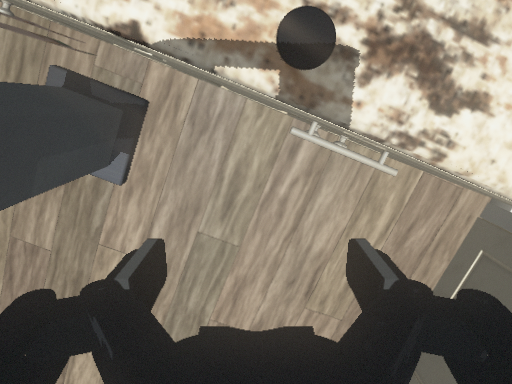

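The side view shows the box at (227,162) and the catch at (222,171). Coaster candidates are at (255,236), (257,261), (270,285), (223,240) and (401,371). The yellow look-alike is at (218,217), a black disc is at (241,321), and the tealights are at (230,254) and (239,272). I'll zoom in to check these.

```bash
python3 - <<'E'
import cv2
a=cv2.imread('pics/side0.png')
cv2.imwrite('pics/s0a.png',cv2.resize(a[200:340,190:350],None,fx=5,fy=4.2*5/4.2,interpolation=2)[:, :800][:600])
cv2.imwrite('pics/s0b.png',cv2.resize(a[130:190,180:340],None,fx=5,fy=5,interpolation=2))
cv2.imwrite('pics/s0c.png',cv2.resize(a[300:384,200:440],None,fx=3.3,fy=3.3,interpolation=2))
from h import *
c=cap('side')
for n,u,v,z in [('c',255,236,9),('c',257,261,9),('c',270,285,9),('brown',223,240,9),('yellow',218,217,9),('t',230,254,15),('t',239,272,15),('far',401,371,9),('black',241,321,9),('btn',222,165,82),('bowl',313,242,55),('timer',295,226,40)]:
    print(n,atz(c,u,v,z).round(0))
E
```

```text
c [ 497. -209.    9.]
c [ 478. -340.    9.]
c [ 497. -458.    9.]
brown [ 381. -208.    9.]
yellow [380. -68.   9.]
t [ 394. -293.   15.]
t [ 409. -386.   15.]
far [ 763. -829.    9.]
black [ 383. -581.    9.]
btn [434. 195.  82.]
bowl [ 673. -336.   55.]
timer [ 642. -221.   40.]
```

View pics/s0a.png

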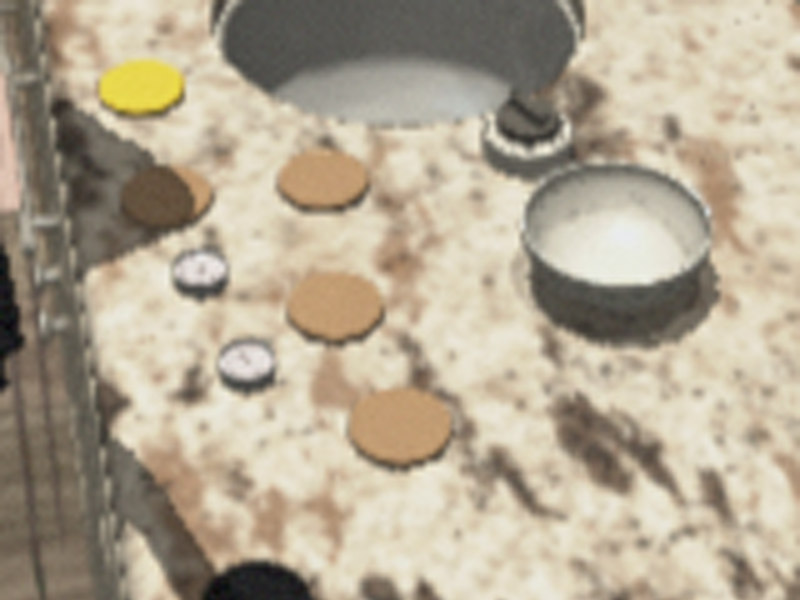

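View pics/s0b.png

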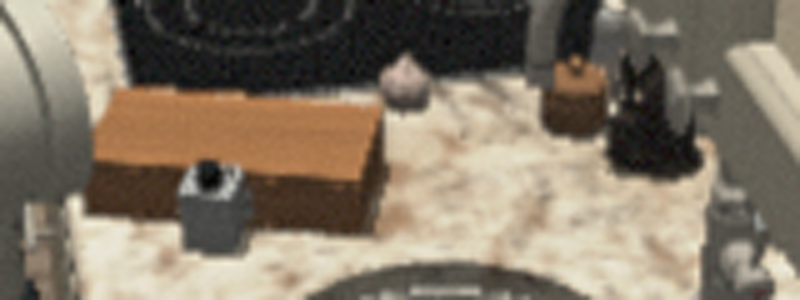

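View pics/s0c.png

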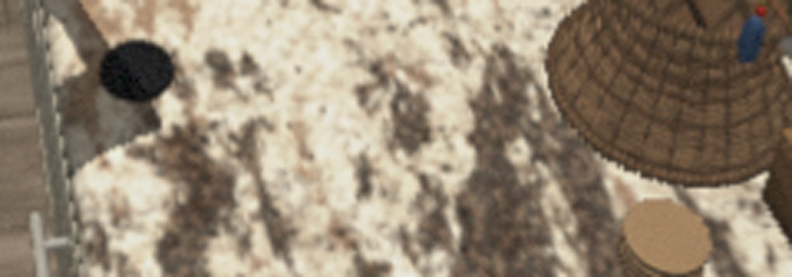

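```bash
python3 - <<'E'
from h import *
c=cap('side')
pts=[(203.6,147.4),(256.6,150.6),(252.4,166),(198.4,161.6)]
for u,v in pts: print(atz(c,u,v,60).round(0))
print('btn',atz(c,180+208/5,130+166/5,82))
a=cv2.imread('pics/scene0.png')
cv2.imwrite('pics/sc0a.png',cv2.resize(a[190:290,130:290],None,fx=5,fy=5,interpolation=2))
E
```

```text
[376. 410.  60.]
[609. 328.  60.]
[565. 196.  60.]
[341. 283.  60.]
btn [434.60882869 209.95696952  82.        ]
```

View pics/sc0a.png

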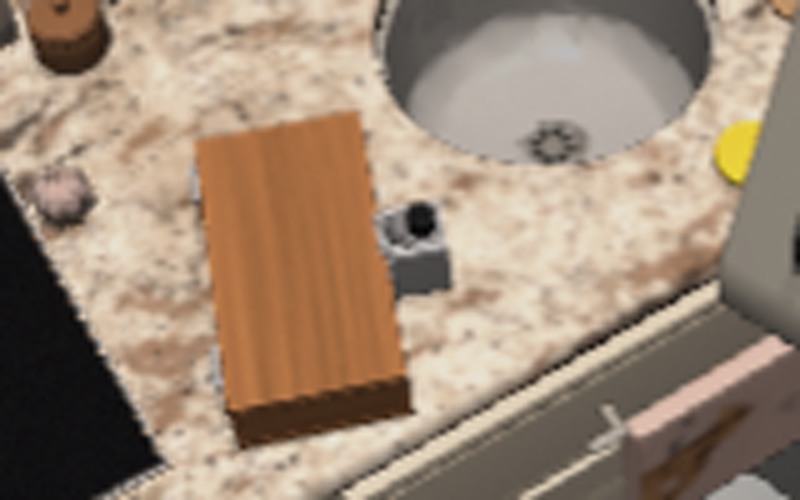

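```bash
cat > box.py <<'E'
from h import *
from scipy.optimize import least_squares
L=np.array([(67,125,60),(67,-125,60),(-67,-125,60),(-67,125,60),(-97.5,0,82)],float)
def w(p,P):
    P=np.atleast_2d(np.array(P,float));c_,s=np.cos(p[2]),np.sin(p[2])
    return np.c_[p[0]+c_*P[:,0]-s*P[:,1],p[1]+s*P[:,0]+c_*P[:,1],P[:,2]]
E
python3 - <<'E'
from box import *
cs=cap('side');cc=cap('scene')
S=np.array([(203.6,147.4),(256.6,150.6),(252.4,166),(198.4,161.6),(180+208/5,130+166/5)])
C=np.array([(195,143),(357,112),(408,378),(232,410),(421,214)])/5+[130,190]
# scene order: find correspond
p0=[470,300,1.22]
print(proj(cc,w(p0,L)).round(1));print(C.round(1))
C2=C[[3,0,1,2,4]]
f=lambda p:np.r_[(proj(cs,w(p,L))-S).ravel(),(proj(cc,w(p,L))-C2).ravel()]
r=least_squares(f,p0);print(r.x,r.fun.reshape(-1,2).round(2))
for n in(('s',),('c',)):
    k=slice(0,10) if n[0]=='s' else slice(10,20)
    q=least_squares(lambda p:f(p)[k],p0);print(n,q.x,q.cost)
print(w(r.x,L))
print(env.observe()['t'])
E
```

```text
[[174.7 271.1]
 [167.9 216.9]
 [201.1 210.8]
 [211.  263.7]
 [213.1 231.3]]
[[169.  218.6]
 [201.4 212.4]
 [211.6 265.6]
 [176.4 272. ]
 [214.2 232.8]]
[466.78022165 300.14834461   1.22376623] [[-0.77  0.49]
 [-0.2   0.78]
 [-0.73  0.26]
 [-3.21  0.74]
 [-0.19  0.2 ]
 [-1.22 -0.24]
 [-0.91 -1.09]
 [-0.1  -1.12]
 [-0.07 -1.31]
 [-0.69 -0.95]]
('s',) [471.85487281 304.05387867   1.22419699] 3.1376369322233284
('c',) [461.88873375 300.14253314   1.2230379 ] 0.9767000939248445
[[372.01898615 405.66757625  60.        ]
 [607.11572173 320.64096325  60.        ]
 [561.54145716 194.62911298  60.        ]
 [326.44472158 279.65572598  60.        ]
 [433.61984258 208.46061774  82.        ]]
0.35
```

```bash
cat >> h.py <<'E'
def down(yaw,tilt=None):
    z=np.array([np.cos(yaw),np.sin(yaw),0]);x=np.array([0,0,-1.]);y=np.cross(z,x)
    return R.from_matrix(np.c_[x,y,z])
def cur():
    s=env.observe();q=s['tool_rot'];return np.array(s['tool_pos']),R.from_quat([q[1],q[2],q[3],q[0]]),s
def inc(pos,yaw,p0=None,R0=None,rot=None):
    p,r,s=cur()
    d=r.inv().apply(np.array(pos,float)-p)/1000
    Rt=rot if rot is not None else down(yaw)
    w=(r.inv()*Rt).as_rotvec()
    return np.r_[d,w].round(4).tolist()
def yaw():
    p,r,s=cur();z=r.as_matrix()[:,2];return np.arctan2(z[1],z[0])
E
python3 - <<'E'
from h import *
p,r,s=cur();print(p,r.as_matrix().round(3),'yaw',yaw(),s['joint_positions'])
c=cap('wrist');T=np.array(c['pose']);print('cam in tool',r.inv().apply(T[:3,3]-p),(r.inv().as_matrix()@T[:3,:3]).round(3).tolist())
print(inc([450,-250,330],yaw()), inc([450,-250,330],1.224-np.pi))
E
```

```text
[ 229.95035212 -581.03572739  202.19688401] [[-0.     0.93   0.368]
 [ 0.     0.368 -0.93 ]
 [-1.     0.    -0.   ]] yaw -1.1939931295165622 [-1.19636983e+00  3.53180032e-01  1.63356704e+00  3.38295679e-05
  1.15519331e+00 -2.39035711e-03]
cam in tool [-1.72638567e+02  6.90290076e+01  5.75500914e-03] [[0.0, 0.269, -0.963], [-0.001, 0.963, 0.269], [1.0, 0.0, 0.0]]
[-0.1277, 0.3265, -0.2269, 0.0, -0.0003, 0.0] [-0.1277, 0.3265, -0.2269, 0.7235, -0.0002, 0.0001]
```

```bash
python3 - <<'E'
from h import *
print(inc([430,-120,340],0.2))
E
```

```text
[-0.1377, 0.3557, -0.3552, -1.394, -0.0002, -0.0002]
```

Emit:
{"name": "arm_command", "arguments": {"increments": [[-0.138,0.05,-0.05,-0.2,0,0,0.06],[-0.138,0.356,-0.355,-1.394,0,0,0.06],[-0.138,0.356,-0.355,-1.394,0,0,0.06],[-0.138,0.356,-0.355,-1.394,0,0,0.06],[-0.138,0.356,-0.355,-1.394,0,0,0.06],[-0.138,0.356,-0.355,-1.394,0,0,0.06],[-0.138,0.356,-0.355,-1.394,0,0,0.06],[-0.138,0.356,-0.355,-1.394,0,0,0.06],[-0.138,0.356,-0.355,-1.394,0,0,0.06],[-0.138,0.356,-0.355,-1.394,0,0,0.06],[-0.138,0.356,-0.355,-1.394,0,0,0.06],[-0.138,0.356,-0.355,-1.394,0,0,0.06]]}}

```text
t: 1.9
tool_pos: [429.9, -120.9, 340.1]
tool_rot: [0.703, -0.07, 0.704, 0.07]
ft_force: [0.5, -0.3, 0.2]
gripper_width: 59.9
```

```bash
python3 - <<'E'
from h import *
print(cur()[2]['ft_force'],yaw())
print(inc([440,200,340],1.224))
cap('scene','sc1.png');cap('wrist','w1.png');cap('side','s1.png')
E
```

```text
[ 0.49294616 -0.32627238  0.24158136] 0.1986539357952993
[0.0001, 0.3126, 0.0732, -1.0253, -0.0004, -0.0005]
```

View pics/w1.png

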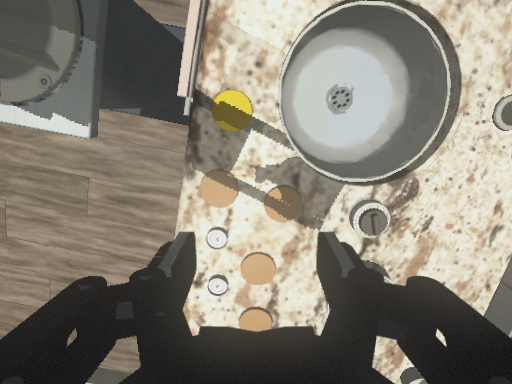

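View pics/s1.png

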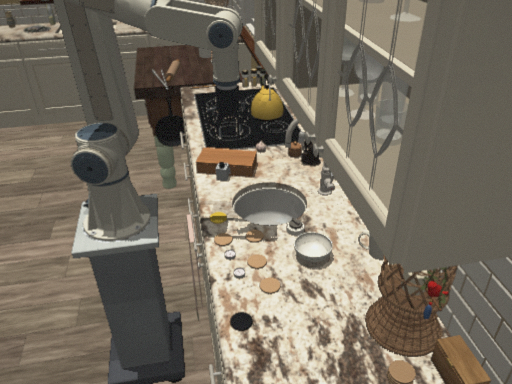

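The wrist view shows four cork coasters at (220,188), (284,203), (258,268) and (256,320), tealights at (217,238) and (218,285), and the yellow look-alike at (232,110). Next is the box.

Emit:
{"name": "arm_command", "arguments": {"increments": [[0,0.313,0.073,-1.025,0,0,0.04],[0,0.313,0.073,-1.025,0,0,0.04],[0,0.313,0.073,-1.025,0,0,0.04],[0,0.313,0.073,-1.025,0,0,0.04],[0,0.313,0.073,-1.025,0,0,0.04],[0,0.313,0.073,-1.025,0,0,0.04],[0,0.313,0.073,-1.025,0,0,0.04],[0,0.313,0.073,-1.025,0,0,0.04],[0,0.313,0.073,-1.025,0,0,0.04]]}}

```text
t: 3.18
tool_pos: [440.1, 199.4, 340.4]
tool_rot: [0.579, -0.405, 0.579, 0.405]
ft_force: [0.1, 0.1, -0.5]
gripper_width: 39.9
```

```bash
python3 - <<'E'
from box import *
c=cap('wrist','w2.png')
p0=[466.8,300.1,1.2238]
print(proj(c,w(p0,L)).round(1)); print(cur()[0])
a=c['frame'][:,:,::-1].copy()
cv2.imwrite('pics/w2b.png',cv2.resize(a,(800,600),interpolation=2))
E
```

```text
[[377.5  57.7]
 [362.5 225.1]
 [279.  225.6]
 [281.7  57. ]
 [260.  149.1]]
[440.06728337 199.46499259 340.37173525]
```

View pics/w2b.png

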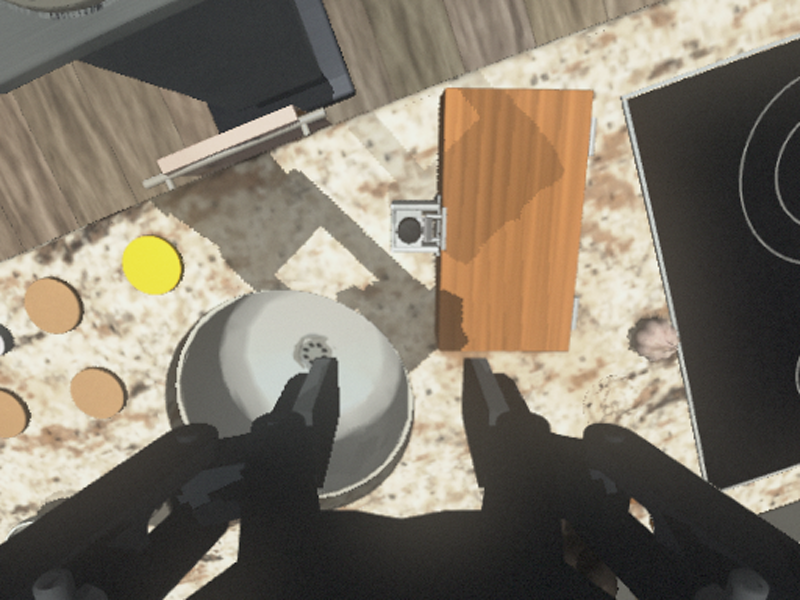

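```bash
python3 - <<'E'
from box import *
c=cap('wrist')
M=np.array([(593,91),(568,351),(440,350.5),(444.5,88),(409,230)])/1.5625
f=lambda p:(proj(c,w(p,L))-M).ravel()
q=least_squares(f,[466.8,300.1,1.2238]);print(q.x,q.fun.reshape(-1,2).round(2))
p=q.x
b=w(p,[[-97.5,0,82]]);print('btn',b, 'direct',atz(c,*M[4],82))
cc=cap('scene')
for ob in [(-70.5,0,110)]:
    print(w(p,[ob]),inc(w(p,[ob])[0],p[2]))
E
```

```text
[466.93302053 303.30913157   1.21838662] [[ 0.55 -0.91]
 [ 0.35  0.14]
 [-1.21  0.5 ]
 [-0.08 -0.28]
 [ 0.33  0.81]]
btn [[433.27987947 211.80112047  82.        ]] direct [432.0426711  211.75649767  82.        ]
[[442.59921084 237.14180047 110.        ]] [0.2304, 0.0103, 0.036, 0.0033, 0.0001, -0.0003]
```

Emit:
{"name": "arm_command", "arguments": {"increments": [[0.06,0.0103,0.036,0.003,0,0,0.04],[0.12,0.0103,0.036,0.003,0,0,0.04],[0.18,0.0103,0.036,0.003,0,0,0.04],[0.22,0.0103,0.036,0.003,0,0,0.04],[0.24,0.0103,0.036,0.003,0,0,0.04],[0.24,0.0103,0.036,0.003,0,0,0.04]]}}

```text
t: 4.08
tool_pos: [441.7, 236.4, 99.1]
tool_rot: [0.579, -0.404, 0.581, 0.405]
ft_force: [-0.1, 0.0, -0.4]
gripper_width: 39.9
```

```bash
sed -i '$a BP=[466.9,303.3,1.2184]' box.py; python3 - <<'E'
from box import *
p=BP
print(cur()[0],inc(w(p,[(-70.5,0,73)])[0],p[2]))
c=cap('wrist','w3.png');s=cap('scene');sd=cap('side')
a=cv2.resize(c['frame'][:,:,::-1],(800,600));cv2.imwrite('pics/w3.png',a)
cv2.imwrite('pics/s3.png',np.hstack([cv2.resize(s['frame'][190:290,150:250,::-1],(400,400)),cv2.resize(sd['frame'][110:190,180:260,::-1],(400,400))]))
E
```

```text
[441.6629556  236.3637733   99.08806608] [0.0261, -0.0006, 0.0011, -0.0004, -0.0022, -0.0024]
```

View pics/w3.png

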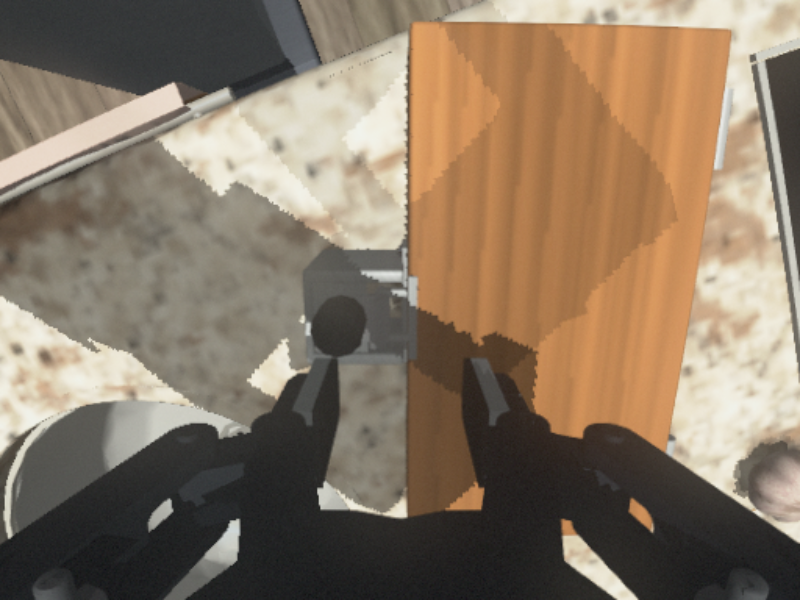

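View pics/s3.png

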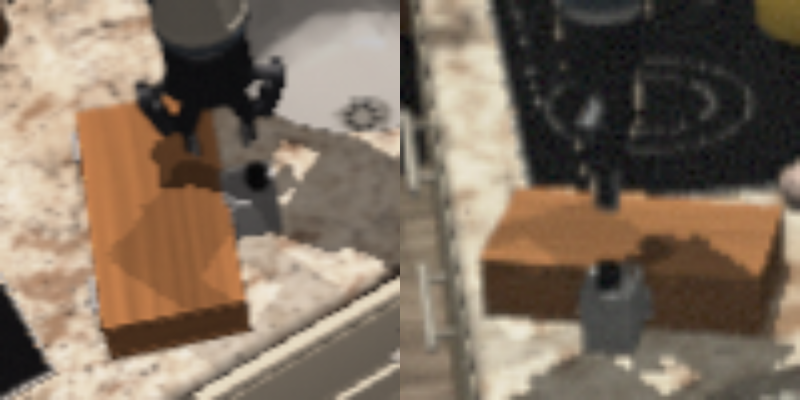

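```bash
python3 - <<'E'
from box import *
c=cap('wrist');p,r,s=cur()
for z in(-27,-20,20,27):print(z,proj(c,p+r.apply([-1.4,0,z]))*1.5625)
print('down to 82',proj(c,[*(p+r.apply([0,0,-27]))[:2],82])*1.5625, 'btn model',proj(c,w(BP,[(-97.5,0,82)]))*1.5625)
m=np.array([338,325])/1.5625;print('btn dir',atz(c,*m,82), 'A at',p+r.apply([0,0,-27]))
E
```

```text
-27 [[328.3688928  347.94879733]]
-20 [[346.5453545  347.96592204]]
20 [[450.63314052 347.92774314]]
27 [[468.8195018  347.89727399]]
down to 82 [[335.40941793 329.81683799]] btn model [[333.61753588 328.03978954]]
btn dir [432.62850002 214.06666698  82.        ] A at [434.25435885 212.20455073 101.61658877]
```

Emit:
{"name": "arm_command", "arguments": {"increments": [[0.01,0.0015,0.003,0,-0.002,-0.002,0.04],[0.016,0.0015,0.003,0,-0.002,-0.002,0.04],[0.018,0.0015,0.003,0,-0.002,-0.002,0.04],[0.02,0.0015,0.003,0,-0.002,-0.002,0.04],[0.022,0.0015,0.003,0,-0.002,-0.002,0.04],[0.023,0.0015,0.003,0,-0.002,-0.002,0.04],[0.023,0.0015,0.003,0,-0.002,-0.002,0.04]]}}

```text
t: 5.15
tool_pos: [443.2, 240.9, 78.7]
tool_rot: [0.582, -0.405, 0.578, 0.404]
ft_force: [-0.2, -0.4, 0.9]
gripper_width: 40.0
```

```bash
cat > look.py <<'E'
import sys
from box import *
def look(n,crop=((190,290,150,250),(110,190,180,260))):
    c=cap('wrist');s=cap('scene');sd=cap('side')
    i=[cv2.resize(c['frame'][:,:,::-1],(533,400))]
    a=[cv2.resize(f['frame'][k[0]:k[1],k[2]:k[3],::-1],(266,200)) for f,k in((s,crop[0]),(sd,crop[1]))]
    i.append(np.vstack(a));cv2.imwrite('pics/'+n,np.hstack(i))
if __name__=='__main__':
    look(sys.argv[1]);p,r,s=cur();print(p,s['ft_force'],s['gripper_width'],s['t'])
E
python3 look.py l1.png
```

```text
[443.31140453 240.93828671  78.75090645] [0.58495673 0.88984952 0.17053502] 39.92253838174941 5.3
```

View pics/l1.png

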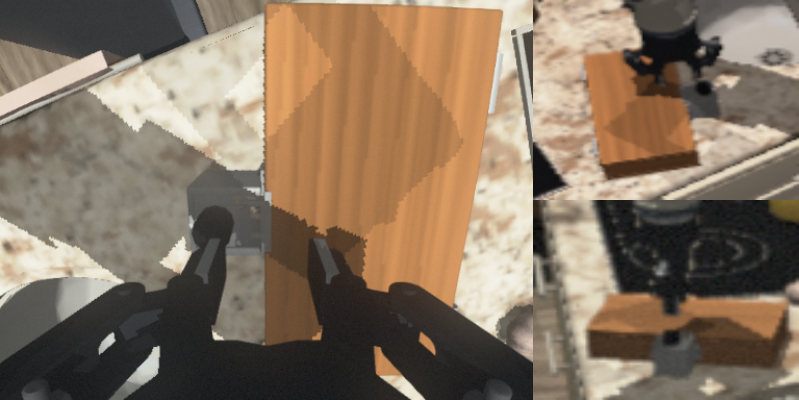

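```bash
python3 - <<'E'
from box import *
c=cap('wrist');f=c['frame'][150:290,140:360,::-1].astype(float)
f=255*(f/255)**0.45
cv2.imwrite('pics/z1.png',cv2.resize(f.clip(0,255).astype(np.uint8),(800,510),interpolation=2))
p,r,s=cur()
def pr(P):return ((proj(c,P)-[140,150])*800/220).round(0)
for y in(-11,0,11):
  print(y,pr(p+r.apply([-1.4,y,-20])),pr(p+r.apply([-1.4,y,-34])),pr(p+r.apply([-1.4,y,20])))
print(pr(w(BP,[(-97.5,0,82)])))
E
```

```text
-11 [[299. 325.]] [[216. 325.]] [[537. 325.]]
0 [[297. 264.]] [[213. 264.]] [[539. 264.]]
11 [[295. 201.]] [[209. 201.]] [[541. 200.]]
[[230. 272.]]
```

View pics/z1.png

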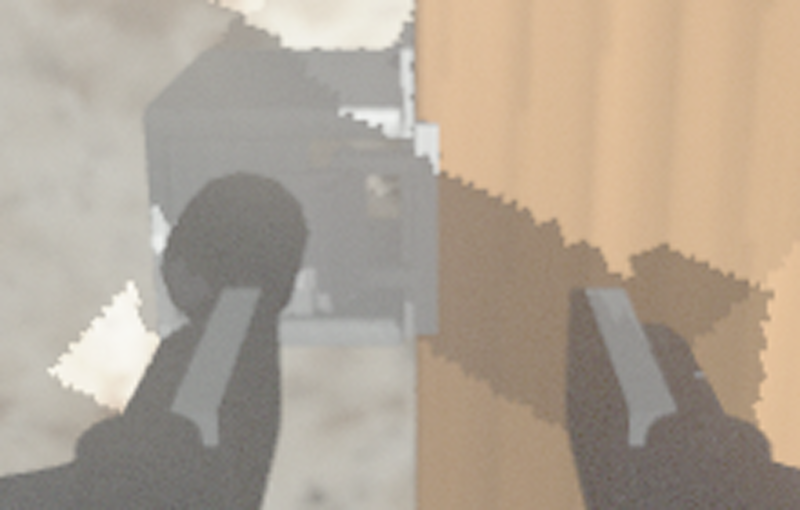

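```bash
python3 - <<'E'
from box import *
p,r,s=cur()
im=[]
for n in('scene','side'):
    c=cap(n);b=proj(c,p).mean(0).round().astype(int);x,y=b[0]-35,b[1]-35
    f=255*(c['frame'][y:y+70,x:x+70,::-1]/255.)**.6
    im.append(cv2.resize(f.astype(np.uint8),(400,400),interpolation=2))
    pr=lambda P:((proj(c,P)-[x,y])*400/70).round(0).tolist()
    for z in(-27,27):
        for y_ in (-11,11):
            print(n,z,y_,pr(p+r.apply([-1.4,y_,z])),pr(p+r.apply([-28,y_,z])))
    print('btn',pr(w(BP,[(-97.5,0,82)])))
cv2.imwrite('pics/z2.png',np.hstack(im))
E
```

```text
scene -27 -11 [[237.0, 180.0]] [[233.0, 158.0]]
scene -27 11 [[242.0, 207.0]] [[239.0, 185.0]]
scene 27 -11 [[157.0, 195.0]] [[153.0, 173.0]]
scene 27 11 [[162.0, 222.0]] [[157.0, 200.0]]
btn [[245.0, 190.0]]
side -27 -11 [[205.0, 218.0]] [[203.0, 187.0]]
side -27 11 [[176.0, 216.0]] [[174.0, 185.0]]
side 27 -11 [[220.0, 182.0]] [[218.0, 152.0]]
side 27 11 [[192.0, 180.0]] [[190.0, 150.0]]
btn [[190.0, 217.0]]
```

View pics/z2.png

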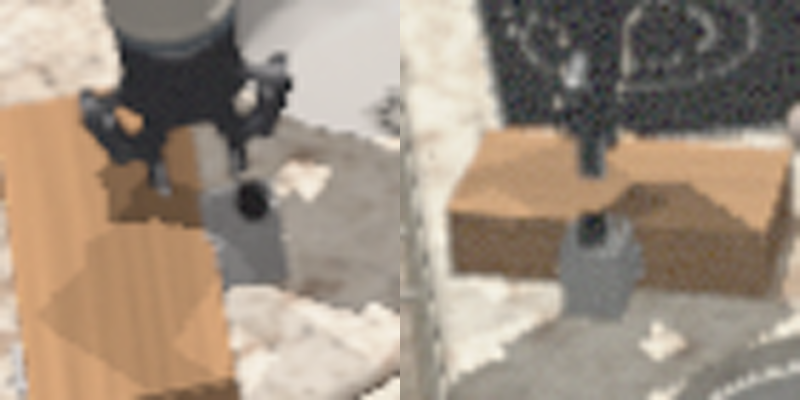

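Emit:
{"name": "arm_command", "arguments": {"increments": [[0.005,0,-0.002,0,0,0,0.04],[0.01,0,-0.002,0,0,0,0.04],[0.015,0,-0.002,0,0,0,0.04],[0.018,0,-0.002,0,0,0,0.04],[0.018,0,-0.002,0,0,0,0.04]]}}

```text
t: 6.08
tool_pos: [442.5, 239.0, 60.4]
tool_rot: [0.582, -0.405, 0.578, 0.404]
ft_force: [0.4, -0.5, -0.2]
gripper_width: 40.0
```

```bash
cat > z.py <<'E'
from box import *
import sys
def zz(fn,h=35):
    p,r,s=cur();im=[]
    for n in('scene','side'):
        c=cap(n);b=proj(c,p).mean(0).round().astype(int);x,y=b[0]-h,b[1]-h
        f=255*(c['frame'][max(y,0):y+2*h,max(x,0):x+2*h,::-1]/255.)**.6
        im.append(cv2.resize(f.astype(np.uint8),(400,400),interpolation=2))
    cv2.imwrite('pics/'+fn,np.hstack(im))
    print(p.round(1),s['ft_force'].round(2),s['t'],round(s['gripper_width'],1),'yaw',round(yaw(),3))
if __name__=='__main__': zz(sys.argv[1],int(sys.argv[2]) if len(sys.argv)>2 else 35)
E
python3 z.py z3.png
```

```text
[442.5 239.   60.4] [ 0.41 -0.48 -0.2 ] 6.075 40.0 yaw 1.218
```

View pics/z3.png

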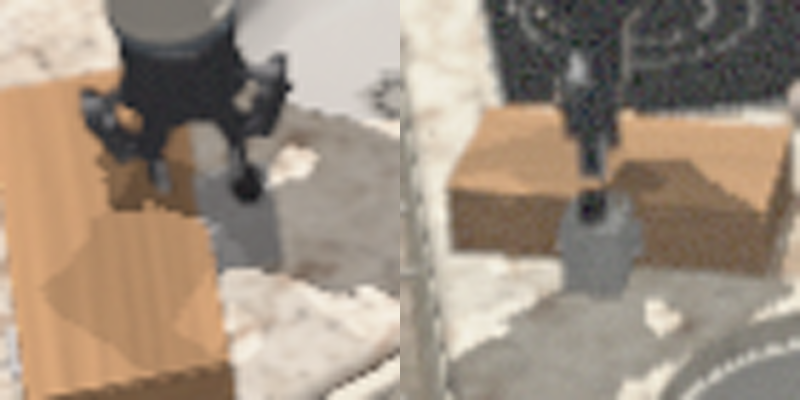

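Emit:
{"name": "arm_command", "arguments": {"increments": [[0.003,0,0,0,0,0,0.04],[0.005,0,0,0,0,0,0.04],[0.006,0,0,0,0,0,0.04],[0.006,0,0,0,0,0,0.04]]}}

```text
t: 6.68
tool_pos: [442.7, 239.1, 54.7]
tool_rot: [0.582, -0.405, 0.578, 0.404]
ft_force: [0.2, 0.9, 1.0]
gripper_width: 40.3
```

```bash
python3 z.py z4.png
```

```text
[442.7 239.1  54.7] [0.18 0.91 1.02] 6.675 40.3 yaw 1.218
```

View pics/z4.png

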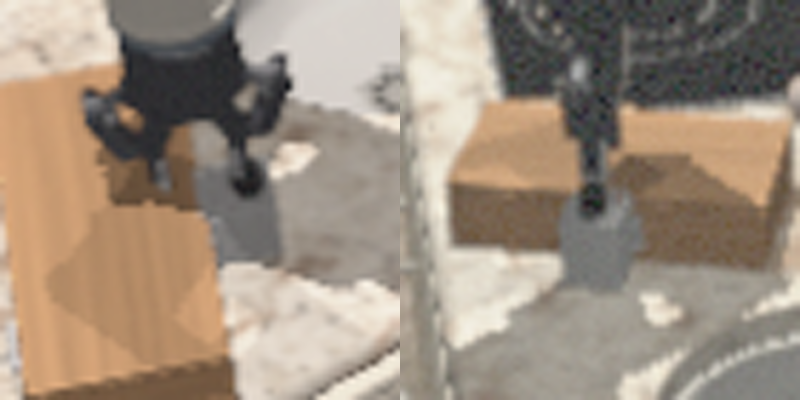

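Emit:
{"name": "arm_command", "arguments": {"increments": [[0.002,0,0,0,0,0,0.04],[0.003,0,0,0,0,0,0.04],[0.003,0,0,0,0,0,0.04]]}}

```text
t: 7.15
tool_pos: [442.8, 239.2, 51.7]
tool_rot: [0.582, -0.405, 0.578, 0.404]
ft_force: [-0.3, -0.4, 0.9]
gripper_width: 40.0
```

Emit:
{"name": "arm_command", "arguments": {"increments": [[0.002,0,0,0,0,0,0.04],[0.003,0,0,0,0,0,0.04],[0.003,0,0,0,0,0,0.04]]}}

```text
t: 7.52
tool_pos: [442.8, 239.2, 48.7]
tool_rot: [0.582, -0.405, 0.578, 0.404]
ft_force: [-0.1, -0.9, 2.2]
gripper_width: 39.9
```

```bash
python3 z.py z5.png;python3 look.py l5.png
```

```text
[442.8 239.2  48.7] [-0.12 -0.92  2.16] 7.525 39.9 yaw 1.218
[442.78605069 239.17000998  48.71104999] [0.02075807 0.30768855 2.35467358] 40.15304647916149 7.775
```

View pics/z5.png

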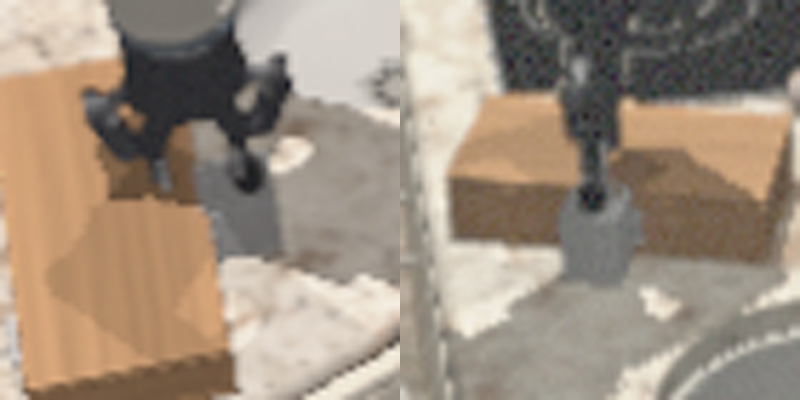

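View pics/l5.png

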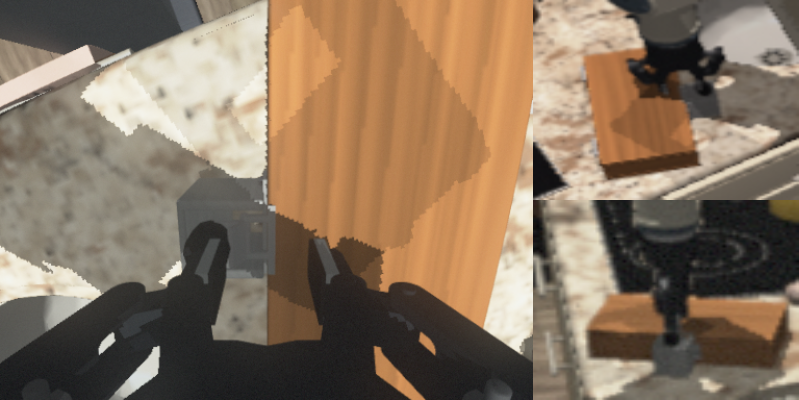

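Emit:
{"name": "arm_command", "arguments": {"increments": [[0.0015,0,0,0,0,0,0.04],[0.003,0,0,0,0,0,0.04],[0.003,0,0,0,0,0,0.04],[0.003,0,0,0,0,0,0.04]]}}

```text
t: 8.28
tool_pos: [442.8, 239.2, 45.6]
tool_rot: [0.582, -0.405, 0.578, 0.404]
ft_force: [-0.4, -0.0, 1.9]
gripper_width: 39.8
```

```bash
python3 look.py l6.png
```

```text
[442.81028556 239.17338291  45.69911343] [-0.61374252 -0.06403329  1.49350059] 40.14651052475902 8.425
```

View pics/l6.png

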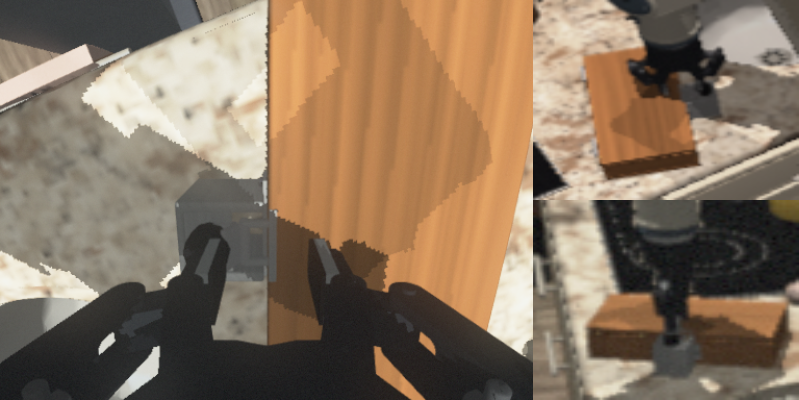

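Emit:
{"name": "arm_command", "arguments": {"increments": [[0.0015,0,0,0,0,0,0.04],[0.003,0,0,0,0,0,0.04],[0.003,0,0,0,0,0,0.04],[0.003,0,0,0,0,0,0.04]]}}

```text
t: 8.93
tool_pos: [442.8, 239.2, 42.8]
tool_rot: [0.582, -0.405, 0.578, 0.404]
ft_force: [-1.4, -0.9, 6.9]
gripper_width: 40.1
```

```bash
python3 look.py l7.png
```

```text
[442.77259641 239.1644057   42.86471594] [-2.12854351 -1.78830934  5.57839352] 40.21520892025893 9.075
```

View pics/l7.png

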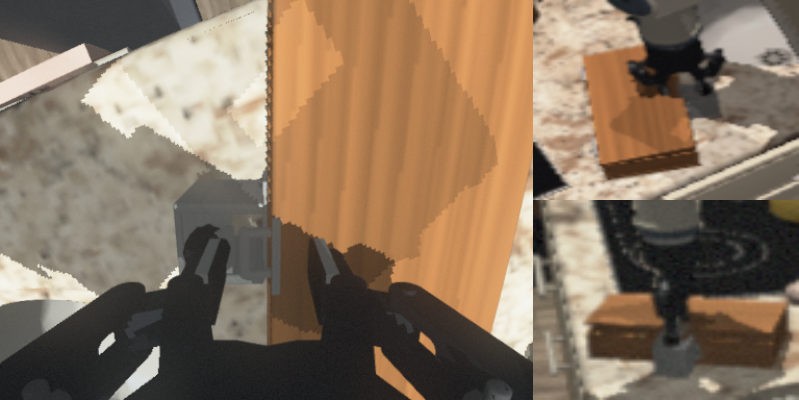

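```bash
python3 - <<'E'
import numpy as np
def C(t,r):return np.array([67-r*np.cos(t)+8*np.sin(t),52+r*np.sin(t)+8*np.cos(t)])
t0=.12;c0=C(t0,112)
for t in np.arange(.2,1.58,.08):
    c=C(t,112)-c0;print(round(t,2),'[%.4f, 0, %.4f]'%(-c[1]/1000,c[0]/1000))
from h import *
p,r,s=cur();print(r.as_matrix().round(3))
E
```

```text
0.2 [-0.0087, 0, 0.0021]
0.28 [-0.0173, 0, 0.0048]
0.36 [-0.0256, 0, 0.0082]
0.44 [-0.0336, 0, 0.0123]
0.52 [-0.0412, 0, 0.0170]
0.6 [-0.0485, 0, 0.0223]
0.68 [-0.0553, 0, 0.0282]
0.76 [-0.0616, 0, 0.0346]
0.84 [-0.0674, 0, 0.0414]
0.92 [-0.0726, 0, 0.0487]
1.0 [-0.0772, 0, 0.0565]
1.08 [-0.0812, 0, 0.0645]
1.16 [-0.0845, 0, 0.0728]
1.24 [-0.0872, 0, 0.0814]
1.32 [-0.0891, 0, 0.0902]
1.4 [-0.0904, 0, 0.0991]
1.48 [-0.0909, 0, 0.1080]
1.56 [-0.0907, 0, 0.1170]
[[ 0.004 -0.939  0.345]
 [ 0.003  0.345  0.939]
 [-1.    -0.003  0.004]]
```

Lid released and resting on the inner finger. I'll raise it slowly in two stages.

Emit:
{"name": "arm_command", "arguments": {"increments": [[-0.0045,0,0.001,0,0,0,0.04],[-0.009,0,0.002,0,0,0,0.04],[-0.013,0,0.0035,0,0,0,0.04],[-0.017,0,0.005,0,0,0,0.04],[-0.0215,0,0.0065,0,0,0,0.04],[-0.0256,0,0.008,0,0,0,0.04],[-0.0336,0,0.0123,0,0,0,0.04],[-0.0412,0,0.017,0,0,0,0.04],[-0.0485,0,0.0223,0,0,0,0.04],[-0.0553,0,0.0282,0,0,0,0.04],[-0.0553,0,0.0282,0,0,0,0.04]]}}

```text
t: 10.45
tool_pos: [452.9, 266.2, 98.9]
tool_rot: [0.582, -0.405, 0.578, 0.405]
ft_force: [0.6, 0.0, 2.7]
gripper_width: 40.0
```

```bash
python3 z.py z8.png 45;python3 look.py l8.png
```

```text
[452.9 266.2  98.9] [0.59 0.04 2.72] 10.45 40.0 yaw 1.219
[452.21477005 265.3424373   98.02244668] [ 1.35629689 -0.44064641  0.1121597 ] 39.97252032497158 10.7
```

View pics/z8.png

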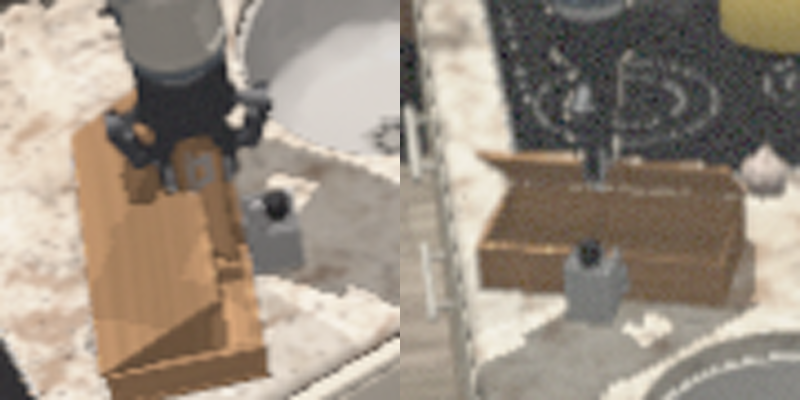

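View pics/l8.png

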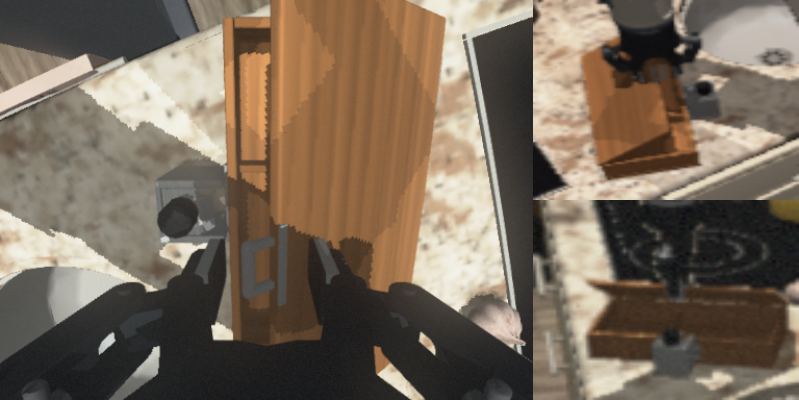

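```bash
python3 - <<'E'
import numpy as np
def C(t,r):return np.array([67-r*np.cos(t)+8*np.sin(t),52+r*np.sin(t)+8*np.cos(t)])
t0=.68;c0=C(t0,112)
for t in np.arange(.74,1.58,.06):
    c=C(t,112)-c0;print(round(t,2),'[%.4f, 0, %.4f]'%(-c[1]/1000,c[0]/1000))
E
```

```text
0.74 [-0.0048, 0, 0.0047]
0.8 [-0.0093, 0, 0.0098]
0.86 [-0.0135, 0, 0.0150]
0.92 [-0.0173, 0, 0.0206]
0.98 [-0.0208, 0, 0.0263]
1.04 [-0.0240, 0, 0.0323]
1.1 [-0.0268, 0, 0.0384]
1.16 [-0.0292, 0, 0.0447]
1.22 [-0.0313, 0, 0.0511]
1.28 [-0.0329, 0, 0.0576]
1.34 [-0.0342, 0, 0.0642]
1.4 [-0.0351, 0, 0.0709]
1.46 [-0.0356, 0, 0.0776]
1.52 [-0.0356, 0, 0.0844]
1.58 [-0.0353, 0, 0.0911]
```

Emit:
{"name": "arm_command", "arguments": {"increments": [[-0.005,0,0.005,0,0,0,0.04],[-0.0095,0,0.01,0,0,0,0.04],[-0.0135,0,0.015,0,0,0,0.04],[-0.0173,0,0.0205,0,0,0,0.04],[-0.021,0,0.0263,0,0,0,0.04],[-0.024,0,0.032,0,0,0,0.04],[-0.027,0,0.0384,0,0,0,0.04],[-0.029,0,0.0447,0,0,0,0.04],[-0.0313,0,0.051,0,0,0,0.04],[-0.033,0,0.0576,0,0,0,0.04],[-0.0342,0,0.064,0,0,0,0.04],[-0.035,0,0.071,0,0,0,0.04],[-0.0356,0,0.0776,0,0,0,0.04],[-0.0356,0,0.084,0,0,0,0.04],[-0.0353,0,0.091,0,0,0,0.04]]}}

```text
t: 12.58
tool_pos: [483.6, 351.1, 133.6]
tool_rot: [0.582, -0.405, 0.578, 0.404]
ft_force: [0.5, 0.6, 0.4]
gripper_width: 39.8
```

```bash
python3 z.py z9.png 45;python3 look.py l9.png
```

```text
[483.6 351.1 133.6] [0.48 0.6  0.43] 12.575 39.8 yaw 1.219
[483.38520729 350.55532081 133.5418533 ] [ 1.00318081  1.75744046 -0.02883255] 39.75202295983867 12.825
```

View pics/z9.png

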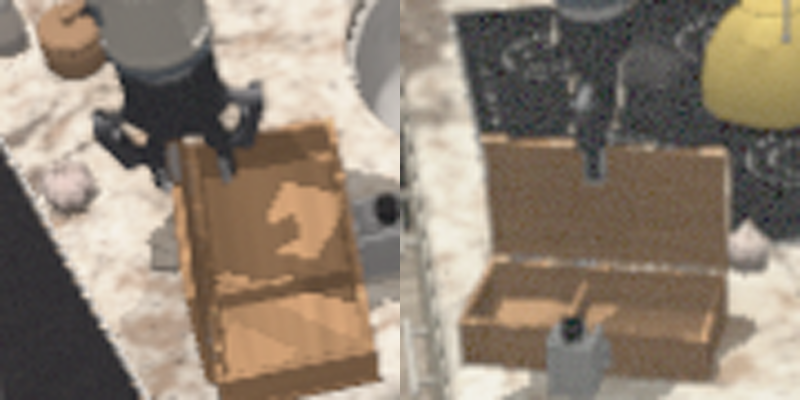

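View pics/l9.png

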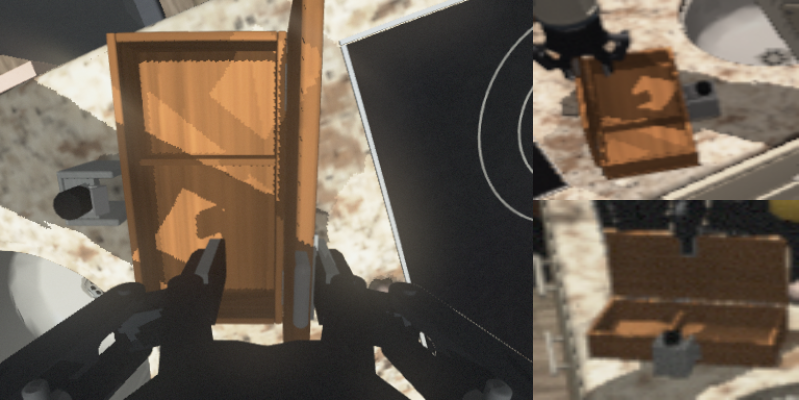

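Emit:
{"name": "arm_command", "arguments": {"increments": [[0,0,0.006,0,0,0,0.04],[0,0,0.012,0,0,0,0.04],[0,0,0.018,0,0,0,0.04],[0,0,0.024,0,0,0,0.04],[0,0,0.03,0,0,0,0.04],[0,0,0.036,0,0,0,0.04],[0,0,0.036,0,0,0,0.045],[0,0,0.036,0,0,0,0.05],[-0.04,0,0.034,0,0,0,0.05],[-0.1,0,0.02,0,0,0,0.05],[-0.15,0,0,0,0,0,0.05],[-0.15,0,0,0,0,0,0.05]]}}

```text
t: 14.32
tool_pos: [484.3, 350.4, 288.4]
tool_rot: [0.584, -0.405, 0.576, 0.404]
ft_force: [0.2, 0.1, -1.4]
gripper_width: 50.2
```

```bash
python3 look.py l10.png; python3 -c "
from h import *
print(inc([480,-260,290],0.0))"
```

```text
[482.36985514 349.88881179 282.68993935] [-0.03977356  0.08045048 -0.34590127] 49.80432201170926 14.475
[-0.0083, -0.2084, -0.5732, 1.2181, 0.0037, 0.0005]
```

View pics/l10.png

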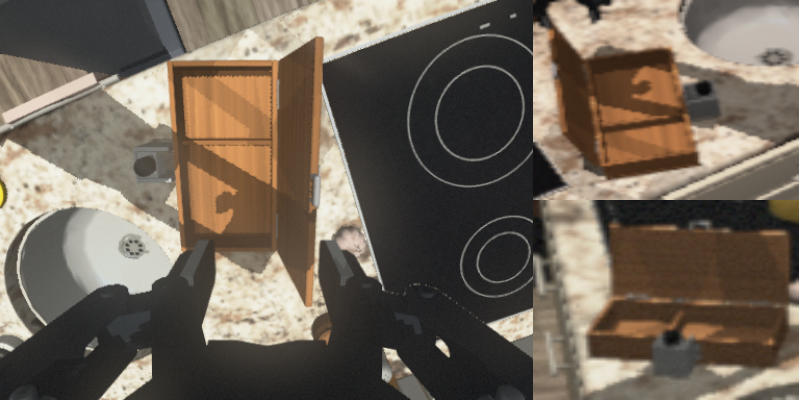

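Emit:
{"name": "arm_command", "arguments": {"increments": [[0,-0.05,-0.1,0.15,0,0,0.078],[-0.01,-0.208,-0.573,1.218,0,0,0.078],[-0.01,-0.208,-0.573,1.218,0,0,0.078],[-0.01,-0.208,-0.573,1.218,0,0,0.078],[-0.01,-0.208,-0.573,1.218,0,0,0.078],[-0.01,-0.208,-0.573,1.218,0,0,0.078],[-0.01,-0.208,-0.573,1.218,0,0,0.078],[-0.01,-0.208,-0.573,1.218,0,0,0.078],[-0.01,-0.208,-0.573,1.218,0,0,0.078],[-0.01,-0.208,-0.573,1.218,0,0,0.078],[-0.01,-0.208,-0.573,1.218,0,0,0.078],[-0.01,-0.208,-0.573,1.218,0,0,0.078],[-0.01,-0.208,-0.573,1.218,0,0,0.078]]}}

```text
t: 16.1
tool_pos: [479.6, -258.4, 291.1]
tool_rot: [0.708, 0.0, 0.706, 0.001]
ft_force: [0.2, 0.4, 0.2]
gripper_width: 78.1
```

```bash
python3 - <<'E'
from h import *
c=cap('wrist');cv2.imwrite('pics/w11.png',cv2.resize(c['frame'][:,:,::-1],(800,600)));p,r,s=cur();print(p,yaw(),s['joint_positions'].round(3))
np.save('c.npy',{k:np.array(v) for k,v in c.items()},allow_pickle=True)
E
```

```text
[ 479.71395846 -258.42746109  291.36755749] 0.0017462476767696768 [-0.499  0.151  1.699  0.003  1.29  -0.502]
```

View pics/w11.png

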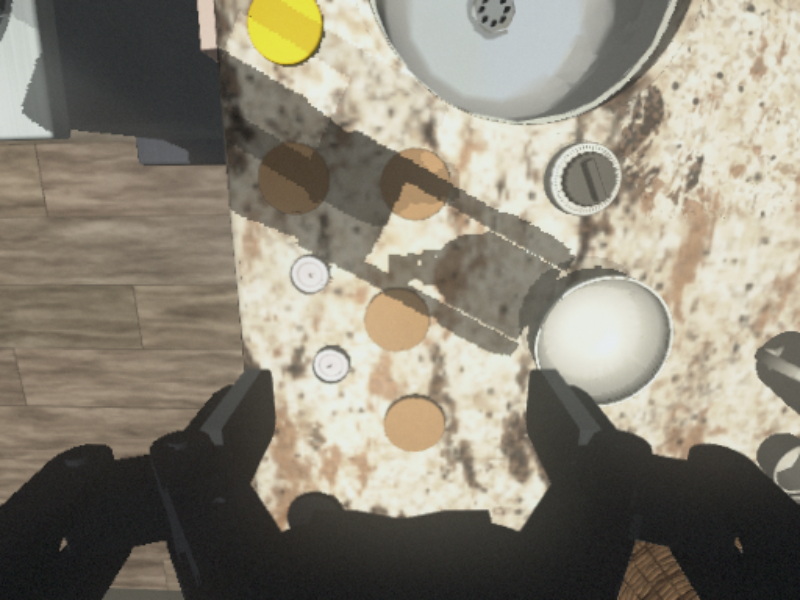

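```bash
python3 - <<'E'
from h import *
c=np.load('c.npy',allow_pickle=True).item()
for n,u,v,z in [('c1',294,178,9),('c2',414.5,184.5,9),('c3',397,319.5,9),('c4',414.5,423,9),('t1',310,273.5,15),('t2',331.5,364.5,15),('black',317,510,9),('yel',285,25,9),('timer',591,180,40)]:
    P=atz(c,u/1.5625,v/1.5625,z);rad=33 if z==9 else 19
    e=[np.linalg.norm(proj(c,P+[rad*np.cos(a),rad*np.sin(a),0])-proj(c,P))*1.5625 for a in(0,np.pi/2)]
    print(n,P.round(1),'rad px',np.round(e,1))
E
```

```text
c1 [ 382.3 -199.6    9. ] rad px [35.4 37. ]
c2 [ 494.4 -205.7    9. ] rad px [35.4 36.8]
c3 [ 478.  -337.7    9. ] rad px [32.9 31.9]
c4 [ 496.7 -454.2    9. ] rad px [30.8 27.9]
t1 [ 394.1 -289.2   15. ] rad px [19.6 19.5]
t2 [ 411.3 -383.9   15. ] rad px [18.6 17.5]
black [ 386.4 -566.7    9. ] rad px [28.8 24.4]
yel [380.8 -69.2   9. ] rad px [37.8 41.6]
timer [ 647.7 -199.8   40. ] rad px [21.3 22.6]
```

```bash
python3 - <<'E'
from h import *
print(inc([496.7,-454.2,60],1.571))
E
```

```text
[0.231, -0.1963, 0.016, -1.5692, 0.0037, 0.0004]
```

Emit:
{"name": "arm_command", "arguments": {"increments": [[0.03,-0.06,0.016,-0.19,0.004,0,0.078],[0.1,-0.15,0.016,-0.6,0.004,0,0.078],[0.2,-0.196,0.016,-1.569,0.004,0,0.078],[0.231,-0.196,0.016,-1.569,0.004,0,0.078],[0.231,-0.196,0.016,-1.569,0.004,0,0.078],[0.231,-0.196,0.016,-1.569,0.004,0,0.078],[0.231,-0.196,0.016,-1.569,0.004,0,0.078],[0.231,-0.196,0.016,-1.569,0.004,0,0.078],[0.231,-0.196,0.016,-1.569,0.004,0,0.078],[0.231,-0.196,0.016,-1.569,0.004,0,0.078]]}}

```text
t: 17.4
tool_pos: [497.3, -453.0, 60.1]
tool_rot: [-0.5, 0.5, -0.5, -0.5]
ft_force: [0.3, 0.4, -0.6]
gripper_width: 77.9
```

```bash
python3 - <<'E'
from h import *
c=cap('wrist');cv2.imwrite('pics/w12.png',cv2.resize(c['frame'][:,:,::-1],(800,600)));p,r,s=cur();print(p,yaw(),s['joint_positions'].round(3))
np.save('c.npy',{k:np.array(v) for k,v in c.items()},allow_pickle=True)
print(proj(c,[496.7,-454.2,9])*1.5625,inc([496.7,-454.2,-5],1.571))
E
```

```text
[ 497.19618848 -453.15435335   60.13245805] 1.570179639463733 [-0.741  0.574  1.629 -0.     0.938 -2.311]
[[396.86672538 306.93493681]] [0.0651, 0.0005, -0.001, -0.0008, -0.0005, 0.0002]
```

View pics/w12.png

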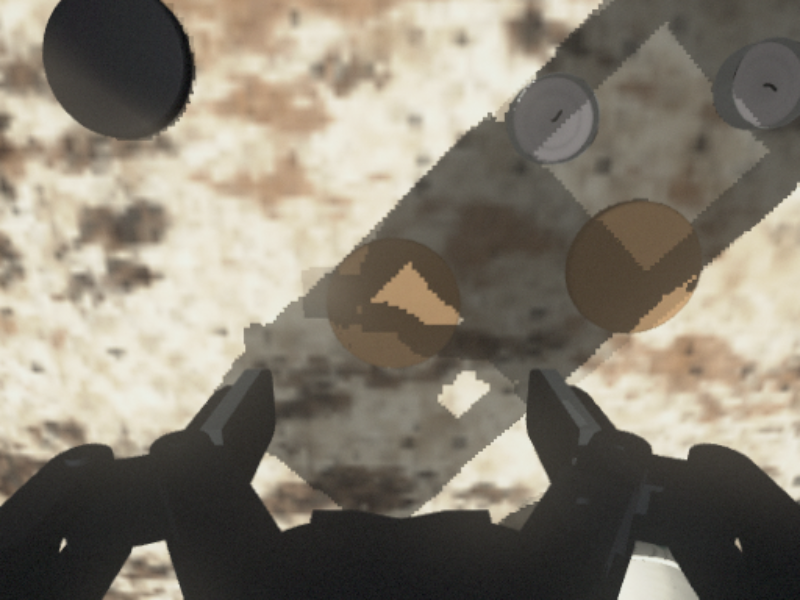

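```bash
python3 - <<'E'
from h import *
c=np.load('c.npy',allow_pickle=True).item()
P=atz(c,394/1.5625,302/1.5625,9);print(P,inc([P[0],P[1],-20],1.571))
E
```

```text
[ 494.18570561 -455.5962589     9.        ] [0.0801, 0.003, -0.0024, -0.0008, -0.0005, 0.0002]
```

Emit:
{"name": "arm_command", "arguments": {"increments": [[0.04,0.003,-0.002,0,0,0,0.08],[0.07,0.003,-0.002,0,0,0,0.08],[0.08,0.003,-0.002,0,0,0,0.08],[0.084,0.003,-0.002,0,0,0,0.08],[0.084,0.003,-0.002,0,0,0,0.08]]}}

```text
t: 18.08
tool_pos: [494.8, -455.6, -23.0]
tool_rot: [-0.5, 0.5, -0.5, -0.499]
ft_force: [0.7, 0.2, -0.4]
gripper_width: 80.2
```

```bash
python3 - <<'E'
from h import *
c=cap('wrist');cv2.imwrite('pics/w13.png',cv2.resize(c['frame'][:,:,::-1],(800,600)));
E
python3 z.py z13.png 30
```

```text
[ 494.9 -455.7  -22.8] [-0.17 -0.01 -0.44] 18.125 80.0 yaw 1.57
```

View pics/w13.png

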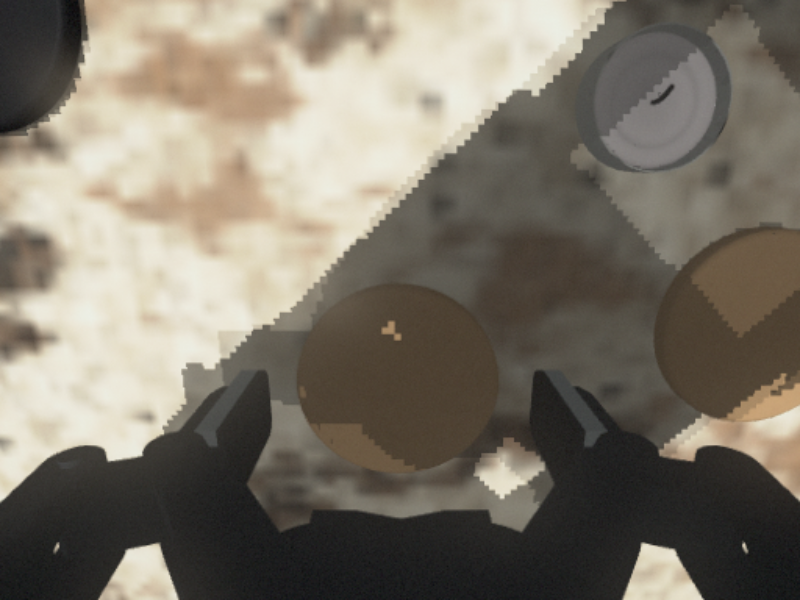

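View pics/z13.png

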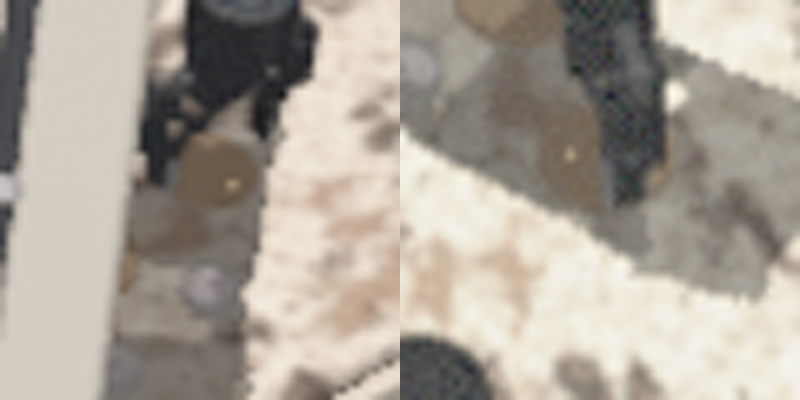

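```bash
python3 - <<'E'
from h import *
c=cap('wrist');p,r,s=cur()
for h in (31,35,38,42):
  print(h,[ (proj(c,p+r.apply([-h,y,zz]))*1.5625).round(0).tolist() for y,zz in((11,40),(0,40),(11,-40))])
P=atz(c,397/1.5625,377/1.5625,9);print(P,p)
E
```

```text
31 [[[524.0, 348.0]], [[522.0, 380.0]], [[274.0, 349.0]]]
35 [[[528.0, 353.0]], [[525.0, 385.0]], [[271.0, 353.0]]]
38 [[[530.0, 357.0]], [[527.0, 390.0]], [[268.0, 357.0]]]
42 [[[534.0, 362.0]], [[531.0, 396.0]], [[264.0, 362.0]]]
[ 493.11555931 -456.27958544    9.        ] [ 494.71934807 -455.66148992  -22.83822458]
```

Emit:
{"name": "arm_command", "arguments": {"increments": [[0.005,0.001,-0.0005,0,0,0,0.08],[0.009,0.001,-0.0005,0,0,0,0.08],[0.011,0.001,-0.0005,0,0,0,0.08],[0.011,0.001,-0.0005,0,0,0,0.08]]}}

```text
t: 18.77
tool_pos: [493.5, -456.0, -34.3]
tool_rot: [-0.5, 0.5, -0.5, -0.499]
ft_force: [-1.0, -0.1, 0.7]
gripper_width: 80.0
```

Emit:
{"name": "arm_command", "arguments": {"increments": [[0,0,0,0,0,0,0.07],[0,0,0,0,0,0,0.06],[0,0,0,0,0,0,0.05],[0,0,0,0,0,0,0.05],[0,0,0,0,0,0,0.05]]}}

```text
t: 19.4
tool_pos: [493.7, -456.2, -33.4]
tool_rot: [-0.5, 0.5, -0.5, -0.499]
ft_force: [-1.5, 0.8, 5.5]
gripper_width: 63.1
```

```bash
python3 - <<'E'
from h import *
c=cap('wrist');cv2.imwrite('pics/w14.png',cv2.resize(c['frame'][:,:,::-1],(800,600)));
E
python3 z.py z14.png 30
```

```text
[ 493.7 -456.2  -33.5] [-0.39  1.57  5.88] 19.45 63.2 yaw 1.57
```

View pics/w14.png

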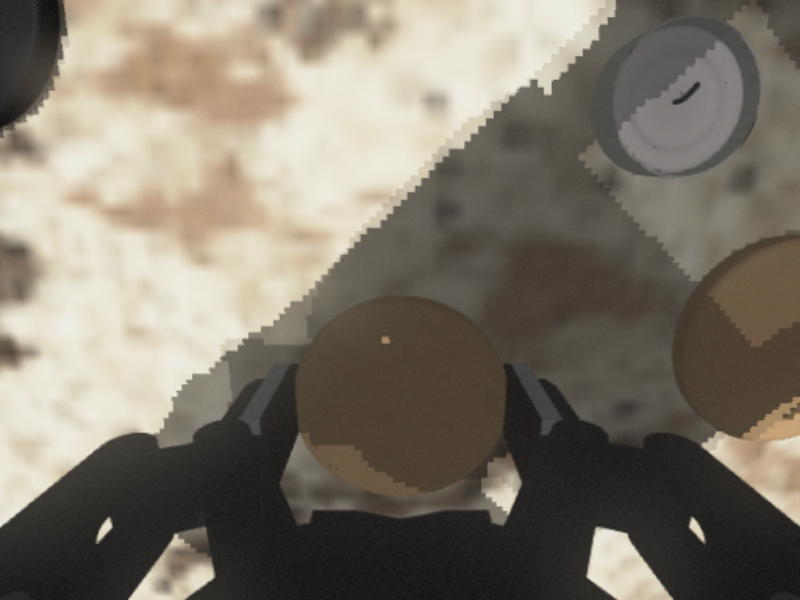

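```bash
python3 - <<'E'
from box import *
T=w(BP,[(-2,-48,110)])[0];print(T,inc(T,BP[2]+np.pi/2))
E
```

```text
[511.26002369 284.85580585 110.        ] [-0.1445, -0.0171, 0.7408, -1.2192, -0.0019, 0.0002]
```

Emit:
{"name": "arm_command", "arguments": {"increments": [[-0.05,0,0,0,0,0,0.05],[-0.1,0,0,0,0,0,0.05],[-0.145,-0.002,0.08,0,0,0,0.05],[-0.145,-0.017,0.74,-1.219,0,0,0.05],[-0.145,-0.017,0.74,-1.219,0,0,0.05],[-0.145,-0.017,0.74,-1.219,0,0,0.05],[-0.145,-0.017,0.74,-1.219,0,0,0.05],[-0.145,-0.017,0.74,-1.219,0,0,0.05],[-0.145,-0.017,0.74,-1.219,0,0,0.05],[-0.145,-0.017,0.74,-1.219,0,0,0.05],[-0.145,-0.017,0.74,-1.219,0,0,0.05],[-0.145,-0.017,0.74,-1.219,0,0,0.05],[-0.145,-0.017,0.74,-1.219,0,0,0.05],[-0.145,-0.017,0.74,-1.219,0,0,0.05],[-0.145,-0.017,0.74,-1.219,0,0,0.05],[-0.145,-0.017,0.74,-1.219,0,0,0.05],[-0.145,-0.017,0.74,-1.219,0,0,0.05],[-0.145,-0.017,0.74,-1.219,0,0,0.05],[-0.145,-0.017,0.74,-1.219,0,0,0.05]]}}

```text
t: 21.92
tool_pos: [511.3, 283.3, 110.6]
tool_rot: [-0.124, 0.697, -0.125, -0.696]
ft_force: [-0.4, -1.3, 0.3]
gripper_width: 62.9
```

```bash
python3 - <<'E'
from box import *
c=cap('wrist');cv2.imwrite('pics/w15.png',cv2.resize(c['frame'][:,:,::-1],(800,600)));
T=w(BP,[(-2,-48,20)])[0];print(T,inc(T,BP[2]+np.pi/2))
E
python3 z.py z15.png 50
```

```text
[511.26002369 284.85580585  20.        ] [0.0906, -0.0013, 0.0007, -0.0011, -0.0017, -0.0008]
[511.3 283.5 110.7] [-0.45  0.27 -0.83] 21.975 63.5 yaw 2.788
```

View pics/w15.png

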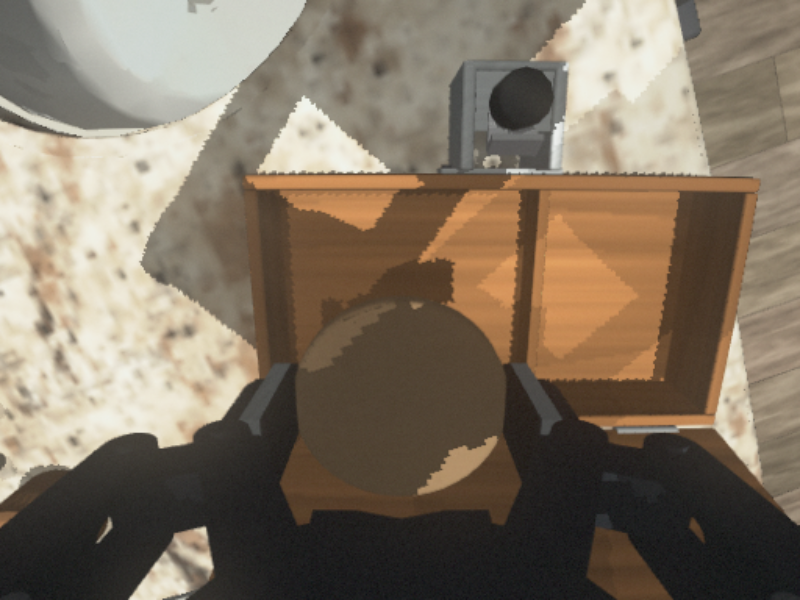

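View pics/z15.png

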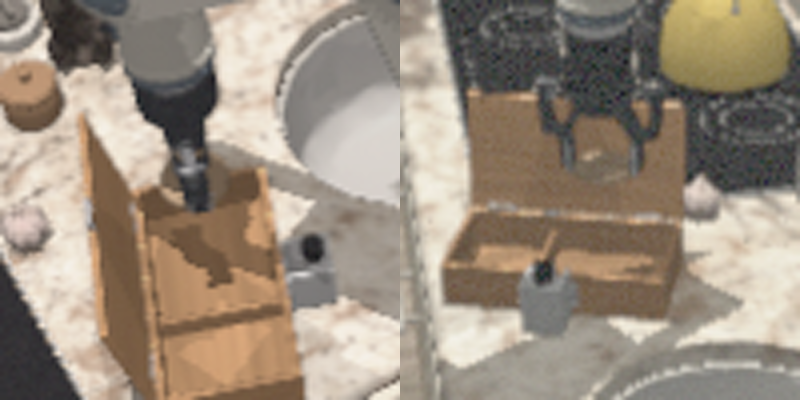

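Emit:
{"name": "arm_command", "arguments": {"increments": [[0.05,-0.001,0.001,0,-0.002,0,0.05],[0.09,-0.001,0.001,0,-0.002,0,0.05],[0.11,-0.001,0.001,0,-0.002,0,0.05],[0.12,-0.001,0.001,0,-0.002,0,0.05],[0.126,-0.001,0.001,0,-0.002,0,0.05],[0.13,-0.001,0.001,0,-0.002,0,0.05],[0.13,-0.001,0.001,0,-0.002,0,0.05]]}}

```text
t: 22.95
tool_pos: [511.1, 285.0, -19.0]
tool_rot: [-0.124, 0.696, -0.124, -0.696]
ft_force: [0.0, -0.7, -0.2]
gripper_width: 63.1
```

```bash
python3 - <<'E'
from box import *
c=cap('wrist');cv2.imwrite('pics/w16.png',cv2.resize(c['frame'][:,:,::-1],(800,600)));
T=w(BP,[(-2,-48,-26)])[0];print(T,inc(T,BP[2]+np.pi/2))
E
python3 z.py z16.png 50
```

```text
[511.26002369 284.85580585 -26.        ] [0.0071, 0.0001, -0.0001, -0.0007, -0.0002, -0.0002]
[511.2 285.  -18.9] [ 0.37 -0.45 -0.21] 23.0 63.4 yaw 2.788
```

View pics/w16.png

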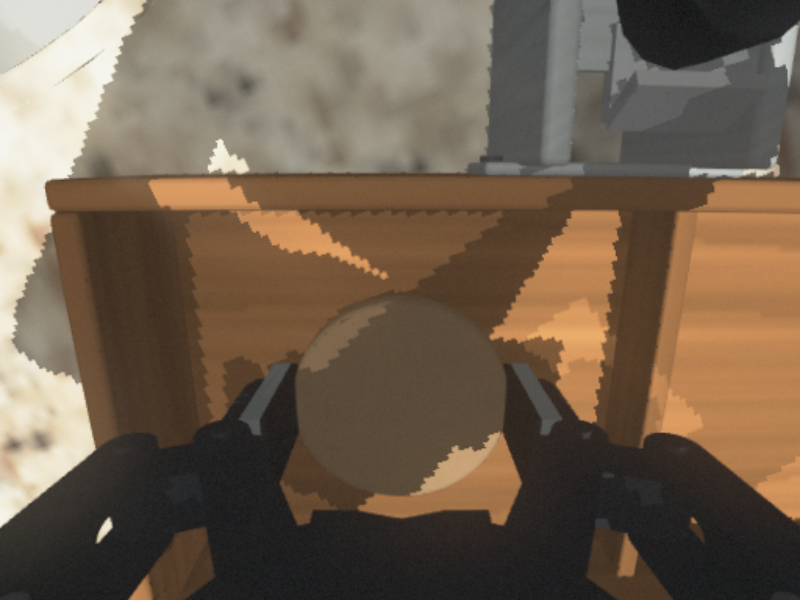

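View pics/z16.png

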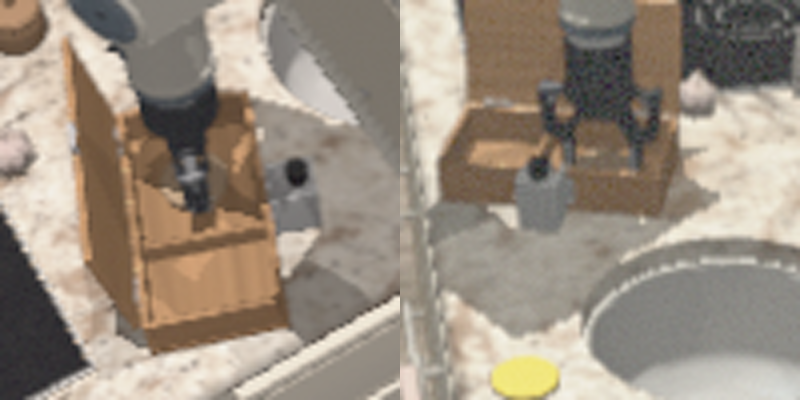

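Emit:
{"name": "arm_command", "arguments": {"increments": [[0.003,0,0,0,0,0,0.05],[0.005,0,0,0,0,0,0.05],[0.007,0,0,0,0,0,0.05],[0.007,0,0,0,0,0,0.05]]}}

```text
t: 23.6
tool_pos: [511.0, 284.9, -26.1]
tool_rot: [0.124, -0.696, 0.124, 0.696]
ft_force: [0.5, 0.0, 0.1]
gripper_width: 63.0
```

Emit:
{"name": "arm_command", "arguments": {"increments": [[0,0,0,0,0,0,0.066],[0,0,0,0,0,0,0.07],[0,0,0,0,0,0,0.074],[0,0,0,0,0,0,0.076],[-0.02,0,0,0,0,0,0.076],[-0.06,0,0,0,0,0,0.076],[-0.12,0,0,0,0,0,0.076],[-0.18,0,0,0,0,0,0.076],[-0.18,0,0,0,0,0,0.076]]}}

```text
t: 24.72
tool_pos: [514.2, 286.8, 160.6]
tool_rot: [-0.126, 0.699, -0.122, -0.693]
ft_force: [-0.2, 0.2, -0.5]
gripper_width: 75.9
```

```bash
python3 - <<'E'
from box import *
c=cap('wrist');cv2.imwrite('pics/w17.png',cv2.resize(c['frame'][:,:,::-1],(800,600)));
np.save('c.npy',{k:np.array(v) for k,v in c.items()},allow_pickle=True)
print(cur()[0],inc([478,-337.7,110],1.571))
print(proj(c,w(BP,[(-2,-48,16),(-60,-118,7),(-60,22,7)]))*1.5625)
E
```

```text
[512.60579854 285.85834555 157.71881614] [0.0459, 0.5973, -0.183, 1.2175, -0.0009, 0.0061]
[[405.60751505 263.13963235]
 [300.64419514 175.11092885]
 [510.97530784 174.944272  ]]
```

View pics/w17.png

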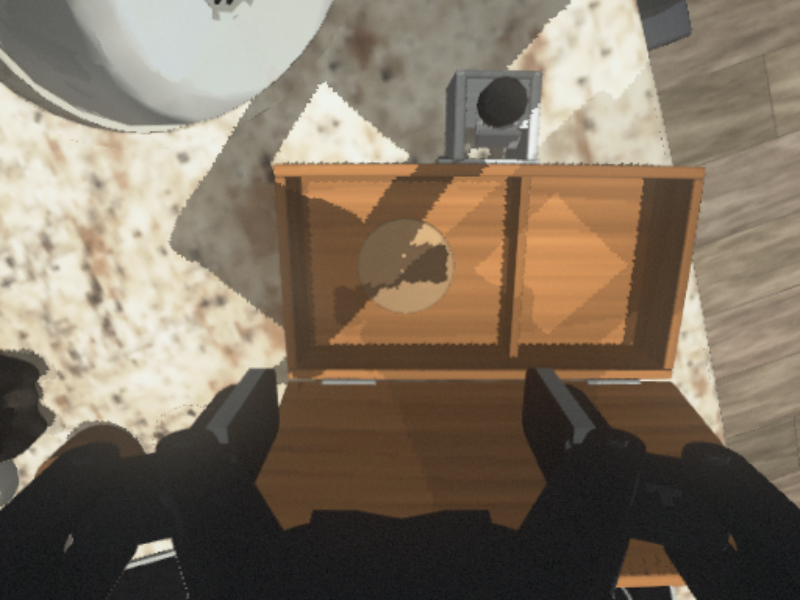

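Emit:
{"name": "arm_command", "arguments": {"increments": [[0.02,0.15,-0.05,0.3,0,0.003,0.08],[0.05,0.597,-0.183,1.217,0,0.006,0.08],[0.05,0.597,-0.183,1.217,0,0.006,0.08],[0.05,0.597,-0.183,1.217,0,0.006,0.08],[0.05,0.597,-0.183,1.217,0,0.006,0.08],[0.05,0.597,-0.183,1.217,0,0.006,0.08],[0.05,0.597,-0.183,1.217,0,0.006,0.08],[0.05,0.597,-0.183,1.217,0,0.006,0.08],[0.05,0.597,-0.183,1.217,0,0.006,0.08],[0.08,0.597,-0.183,1.217,0,0.006,0.08],[0.14,0.597,-0.183,1.217,0,0.006,0.08],[0.16,0.597,-0.183,1.217,0,0.006,0.08],[0.16,0.597,-0.183,1.217,0,0.006,0.08],[0.16,0.597,-0.183,1.217,0,0.006,0.08]]}}

```text
t: 26.52
tool_pos: [479.0, -337.2, -3.4]
tool_rot: [-0.5, 0.501, -0.5, -0.5]
ft_force: [0.4, -1.0, 0.3]
gripper_width: 79.9
```

```bash
cat > w.py <<'E'
from box import *
import sys
c=cap('wrist');cv2.imwrite('pics/'+sys.argv[1],cv2.resize(c['frame'][:,:,::-1],(800,600)))
np.save('c.npy',{k:np.array(v) for k,v in c.items()},allow_pickle=True)
p,r,s=cur();print(p.round(1),s['ft_force'].round(1),round(s['gripper_width'],1),round(yaw(),3),s['t'])
E
cat > m.py <<'E'
from box import *
import sys
c=np.load('c.npy',allow_pickle=True).item();a=list(map(float,sys.argv[1:]))
P=atz(c,a[0]/1.5625,a[1]/1.5625,a[2]);print('world',P.round(1))
if len(a)>3: print(inc([P[0],P[1],a[3]],a[4]))
E
python3 w.py w18.png
```

```text
[ 479.5 -337.4   -2.9] [-0.2 -0.2  1. ] 80.3 1.572 26.575
```

View pics/w18.png

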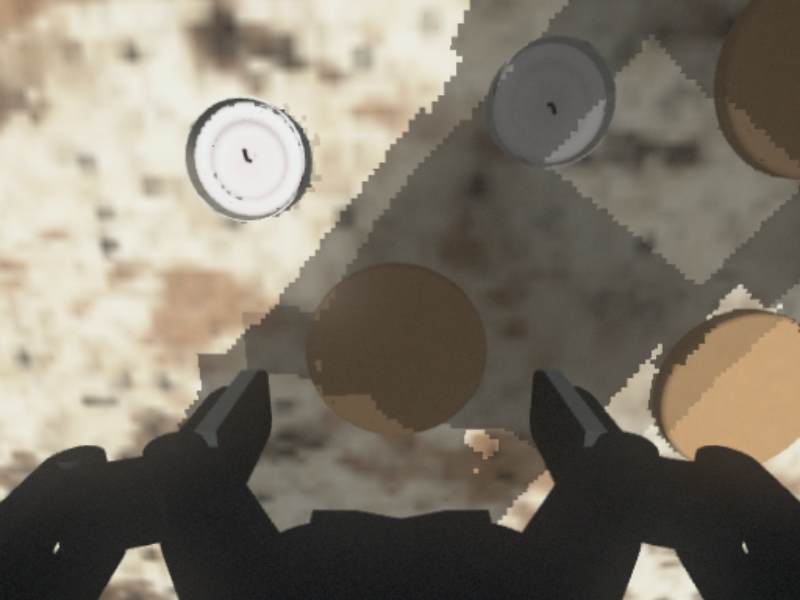

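```bash
python3 m.py 396.5 348 9 -33 1.571
```

```text
world [ 475.  -338.1    9. ]
[0.0301, 0.0045, -0.0006, 0.0009, -0.0015, 0.0019]
```

Emit:
{"name": "arm_command", "arguments": {"increments": [[0.015,0.0038,-0.001,0,-0.001,0.002,0.08],[0.024,0.0038,-0.001,0,-0.001,0.002,0.08],[0.03,0.0038,-0.001,0,-0.001,0.002,0.08],[0.03,0.0038,-0.001,0,-0.001,0.002,0.08],[0.03,0.0038,-0.001,0,-0.001,0.002,0.066],[0.03,0.0038,-0.001,0,-0.001,0.002,0.05],[0.03,0.0038,-0.001,0,-0.001,0.002,0.05],[0.03,0.0038,-0.001,0,-0.001,0.002,0.05],[0.03,0.0038,-0.001,0,-0.001,0.002,0.05]]}}

```text
t: 27.7
tool_pos: [475.9, -338.5, -31.9]
tool_rot: [-0.5, 0.501, -0.5, -0.5]
ft_force: [-2.9, 2.1, 7.8]
gripper_width: 62.8
```

```bash
python3 w.py w19.png; python3 -c "
from box import *
T=w(BP,[(-2,-48,110)])[0];print(T,inc(T,BP[2]+np.pi/2))"
```

```text
[ 475.9 -338.5  -31.9] [-2.6  1.3  6.9] 62.6 1.572 27.75
[511.26002369 284.85580585 110.        ] [-0.1424, -0.0361, 0.6232, -1.2172, -0.0009, -0.0003]
```

View pics/w19.png

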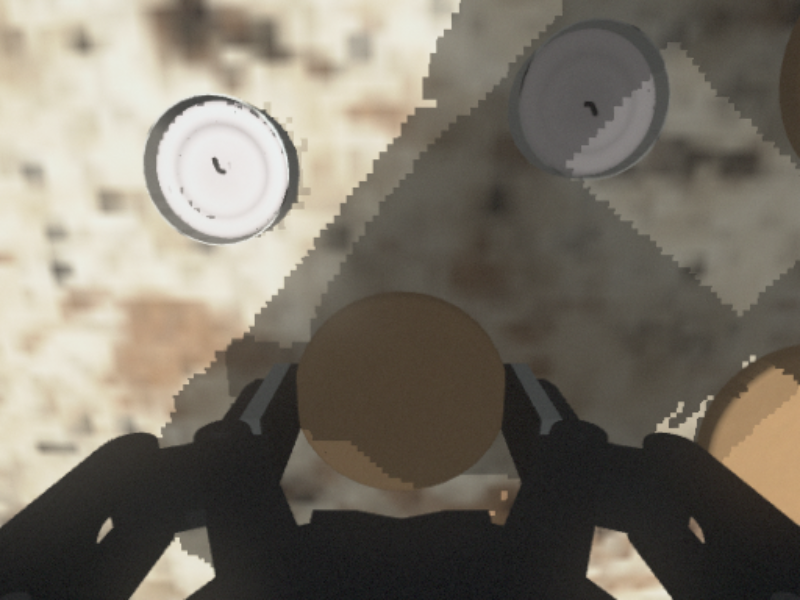

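Emit:
{"name": "arm_command", "arguments": {"increments": [[-0.05,0,0,0,0,0,0.05],[-0.1,0,0,0,0,0,0.05],[-0.142,-0.006,0.08,0,0,0,0.05],[-0.142,-0.036,0.623,-1.217,-0.001,0,0.05],[-0.142,-0.036,0.623,-1.217,-0.001,0,0.05],[-0.142,-0.036,0.623,-1.217,-0.001,0,0.05],[-0.142,-0.036,0.623,-1.217,-0.001,0,0.05],[-0.142,-0.036,0.623,-1.217,-0.001,0,0.05],[-0.142,-0.036,0.623,-1.217,-0.001,0,0.05],[-0.142,-0.036,0.623,-1.217,-0.001,0,0.05],[-0.142,-0.036,0.623,-1.217,-0.001,0,0.05],[-0.142,-0.036,0.623,-1.217,-0.001,0,0.05],[-0.142,-0.036,0.623,-1.217,-0.001,0,0.05],[-0.142,-0.036,0.623,-1.217,-0.001,0,0.05],[-0.142,-0.036,0.623,-1.217,-0.001,0,0.05],[-0.142,-0.036,0.623,-1.217,-0.001,0,0.05],[-0.142,-0.036,0.623,-1.217,-0.001,0,0.05],[-0.142,-0.036,0.623,-1.217,-0.001,0,0.05]]}}

```text
t: 30.0
tool_pos: [511.3, 284.2, 109.7]
tool_rot: [0.124, -0.696, 0.124, 0.696]
ft_force: [0.1, 0.1, 0.8]
gripper_width: 62.5
```

```bash
python3 w.py w20.png; python3 -c "
from box import *
T=np.array([511.0,284.9,-8]);print(T,inc(T,BP[2]+np.pi/2))"
```

```text
[511.3 284.3 109.7] [-0.4  0.6 -0.1] 62.3 2.788 30.05
[511.  284.9  -8. ] [0.1177, -0.0005, 0.0004, -0.0007, 0.0003, -0.0001]
```

View pics/w20.png

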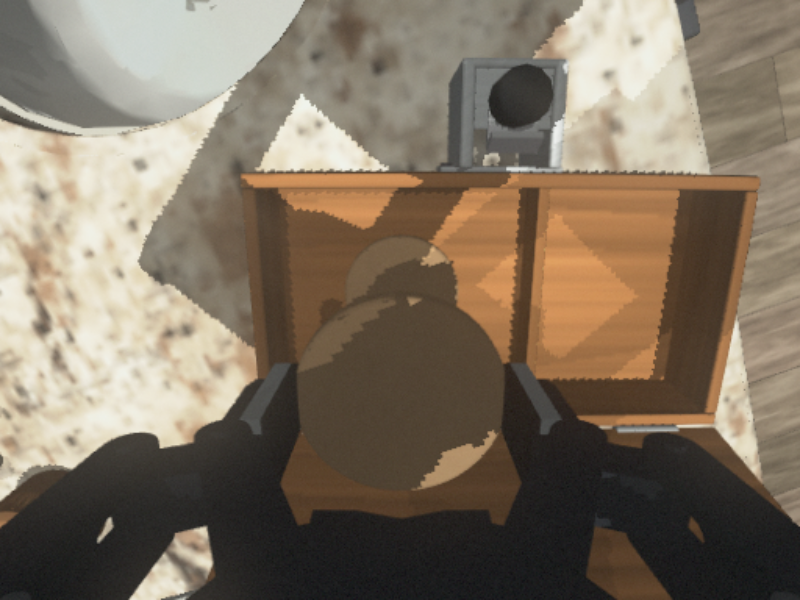

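Emit:
{"name": "arm_command", "arguments": {"increments": [[0.05,-0.0022,0.0005,0,0,0,0.05],[0.09,-0.0022,0.0005,0,0,0,0.05],[0.11,-0.0022,0.0005,0,0,0,0.05],[0.117,-0.0022,0.0005,0,0,0,0.05],[0.121,-0.0022,0.0005,0,0,0,0.05],[0.124,-0.0022,0.0005,0,0,0,0.05],[0.1255,-0.0022,0.0005,0,0,0,0.05],[0.1255,-0.0022,0.0005,0,0,0,0.05]]}}

```text
t: 31.05
tool_pos: [511.7, 286.7, -15.4]
tool_rot: [-0.124, 0.696, -0.124, -0.696]
ft_force: [-0.8, -0.7, -0.7]
gripper_width: 62.6
```

```bash
python3 w.py w21.png
```

```text
[511.7 286.7 -15.4] [-0.   0.8  0.1] 63.0 2.788 31.1
```

View pics/w21.png

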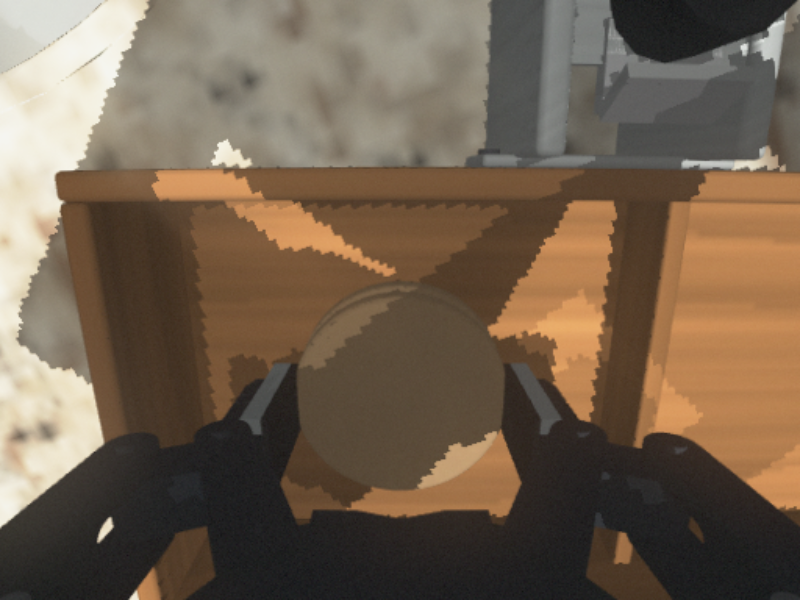

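```bash
python3 - <<'E'
from box import *
c=np.load('c.npy',allow_pickle=True).item()
p,r,s=cur()
def m(u,v,z):
    P=atz(c,u/1.5625,v/1.5625,z);return r.inv().apply(P-p)
print('lower',m(403,281,16),'upper',m(402,291.5,26),m(402,489,26))
E
```

```text
lower [-31.44062483  33.54781333   0.18964731] upper [-41.4403425   32.86702451  -0.15923282] [-41.41816191 -33.42043041  -0.11159057]
```

Emit:
{"name": "arm_command", "arguments": {"increments": [[0.001,0,0,0,0,0,0.05],[0.001,0,0,0,0,0,0.066],[0.001,0,0,0,0,0,0.07],[0.001,0,0,0,0,0,0.074],[0.001,0,0,0,0,0,0.076],[-0.02,0,0,0,0,0,0.076],[-0.06,0,0,0,0,0,0.076],[-0.12,0,0,0,0,0,0.076],[-0.17,0,0,0,0,0,0.076],[-0.17,0,0,0,0,0,0.076]]}}

```text
t: 32.35
tool_pos: [514.2, 288.0, 159.0]
tool_rot: [-0.126, 0.698, -0.122, -0.694]
ft_force: [0.4, -0.2, -0.3]
gripper_width: 75.7
```

```bash
python3 w.py w22.png; python3 -c "
from box import *
print(inc([494.4,-205.7,110],1.571))"
```

```text
[512.8 287.2 156.5] [-0.4  0.1 -0.5] 76.0 2.788 32.4
[0.0454, 0.469, -0.1531, 1.2174, -0.0004, 0.0046]
```

View pics/w22.png

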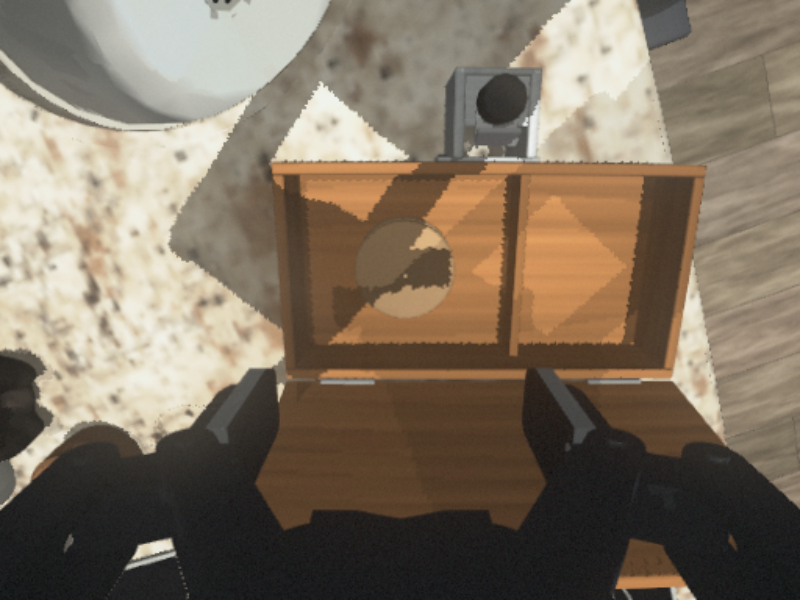

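Two are stacked and aligned. Next is the coaster at (494,-206).

Emit:
{"name": "arm_command", "arguments": {"increments": [[0.02,0.1,-0.04,0.2,0,0.003,0.08],[0.045,0.469,-0.153,1.217,0,0.005,0.08],[0.045,0.469,-0.153,1.217,0,0.005,0.08],[0.045,0.469,-0.153,1.217,0,0.005,0.08],[0.045,0.469,-0.153,1.217,0,0.005,0.08],[0.045,0.469,-0.153,1.217,0,0.005,0.08],[0.045,0.469,-0.153,1.217,0,0.005,0.08],[0.045,0.469,-0.153,1.217,0,0.005,0.08],[0.08,0.469,-0.153,1.217,0,0.005,0.08],[0.13,0.469,-0.153,1.217,0,0.005,0.08],[0.16,0.469,-0.153,1.217,0,0.005,0.08],[0.16,0.469,-0.153,1.217,0,0.005,0.08],[0.16,0.469,-0.153,1.217,0,0.005,0.08]]}}

```text
t: 34.02
tool_pos: [494.8, -205.3, -4.4]
tool_rot: [0.5, -0.5, 0.5, 0.5]
ft_force: [0.3, -0.2, -0.0]
gripper_width: 79.8
```

```bash
python3 w.py w23.png
```

```text
[ 495.3 -205.5   -3.8] [0.5 0.7 0.5] 79.7 1.572 34.075
```

View pics/w23.png

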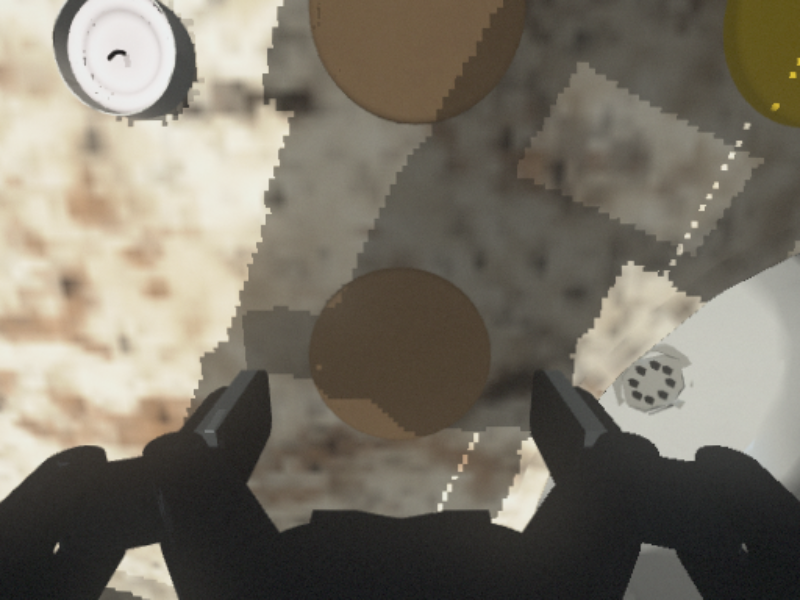

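```bash
python3 m.py 399.5 353 9 -33 1.571; for p in "800 250" "700 302" "600 390" "550 490"; do python3 m.py $p 0;done
```

```text
world [ 492.2 -205.2    9. ]
[0.0292, 0.0031, 0.0004, 0.0005, -0.0009, 0.0008]
world [455.8 -57.    0. ]
world [475.7 -92.6   0. ]
world [ 511.6 -126.7    0. ]
world [ 557.6 -142.2    0. ]
```

Emit:
{"name": "arm_command", "arguments": {"increments": [[0.015,0.002,0,0,-0.001,0.001,0.08],[0.024,0.002,0,0,-0.001,0.001,0.08],[0.0285,0.002,0,0,-0.001,0.001,0.08],[0.0285,0.002,0,0,-0.001,0.001,0.08],[0.0285,0.002,0,0,-0.001,0.001,0.066],[0.0285,0.002,0,0,-0.001,0.001,0.05],[0.0285,0.002,0,0,-0.001,0.001,0.05],[0.0285,0.002,0,0,-0.001,0.001,0.05],[0.0285,0.002,0,0,-0.001,0.001,0.05]]}}

```text
t: 35.2
tool_pos: [493.5, -205.7, -31.3]
tool_rot: [-0.5, 0.5, -0.5, -0.5]
ft_force: [-3.0, 0.7, 11.3]
gripper_width: 62.8
```

```bash
python3 w.py w24.png; python3 -c "
from box import *
T=np.array([511.7,286.7,110]);print(T,inc(T,BP[2]+np.pi/2))"
```

```text
[ 493.5 -205.7  -31.3] [-2.3  1.9 10.1] 62.8 1.572 35.25
[511.7 286.7 110. ] [-0.1413, -0.0186, 0.4923, -1.2176, -0.0002, 0.0002]
```

View pics/w24.png

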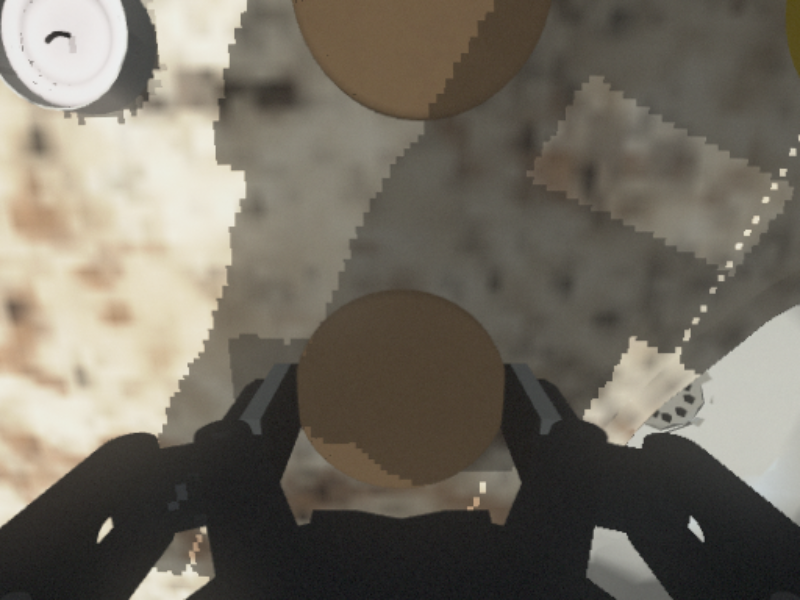

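Emit:
{"name": "arm_command", "arguments": {"increments": [[-0.05,0,0,0,0,0,0.05],[-0.1,0,0,0,0,0,0.05],[-0.141,-0.006,0.08,0,0,0,0.05],[-0.141,-0.0194,0.492,-1.2176,0,0,0.05],[-0.141,-0.0194,0.492,-1.2176,0,0,0.05],[-0.141,-0.0194,0.492,-1.2176,0,0,0.05],[-0.141,-0.0194,0.492,-1.2176,0,0,0.05],[-0.141,-0.0194,0.492,-1.2176,0,0,0.05],[-0.141,-0.0194,0.492,-1.2176,0,0,0.05],[-0.141,-0.0194,0.492,-1.2176,0,0,0.05],[-0.141,-0.0194,0.492,-1.2176,0,0,0.05],[-0.141,-0.0194,0.492,-1.2176,0,0,0.05],[-0.141,-0.0194,0.492,-1.2176,0,0,0.05],[-0.141,-0.0194,0.492,-1.2176,0,0,0.05],[-0.141,-0.0194,0.492,-1.2176,0,0,0.05],[-0.141,-0.0194,0.492,-1.2176,0,0,0.05]]}}

```text
t: 37.25
tool_pos: [512.7, 286.0, 109.7]
tool_rot: [-0.124, 0.696, -0.124, -0.696]
ft_force: [-0.5, -0.7, 0.2]
gripper_width: 62.7
```

```bash
python3 -c "
from box import *
j=np.array([np.cos(BP[2]+np.pi),np.sin(BP[2]+np.pi)]);
T=np.array([*(np.array([511.7,286.7])-0.8*j),-5]);print(T,cur()[0],inc(T,BP[2]+np.pi/2))"
```

```text
[511.97611829 287.45083866  -5.        ] [512.6539566  285.99066779 109.73828467] [0.1147, -0.0011, 0.0012, -0.0007, -0.0003, 0.0001]
```

Emit:
{"name": "arm_command", "arguments": {"increments": [[0.05,-0.001,0.001,0,0,0,0.05],[0.09,-0.001,0.001,0,0,0,0.05],[0.105,-0.001,0.001,0,0,0,0.05],[0.111,-0.001,0.001,0,0,0,0.05],[0.1135,-0.001,0.001,0,0,0,0.05],[0.115,-0.001,0.001,0,0,0,0.05],[0.115,-0.001,0.001,0,0,0,0.05]]}}

```text
t: 38.12
tool_pos: [512.6, 287.5, -4.5]
tool_rot: [-0.125, 0.697, -0.124, -0.696]
ft_force: [-0.2, -0.7, 0.3]
gripper_width: 62.5
```

```bash
python3 w.py w25.png
```

```text
[512.5 287.5  -4.6] [ 0.4  0.6 -0.4] 62.6 2.788 38.175
```

View pics/w25.png

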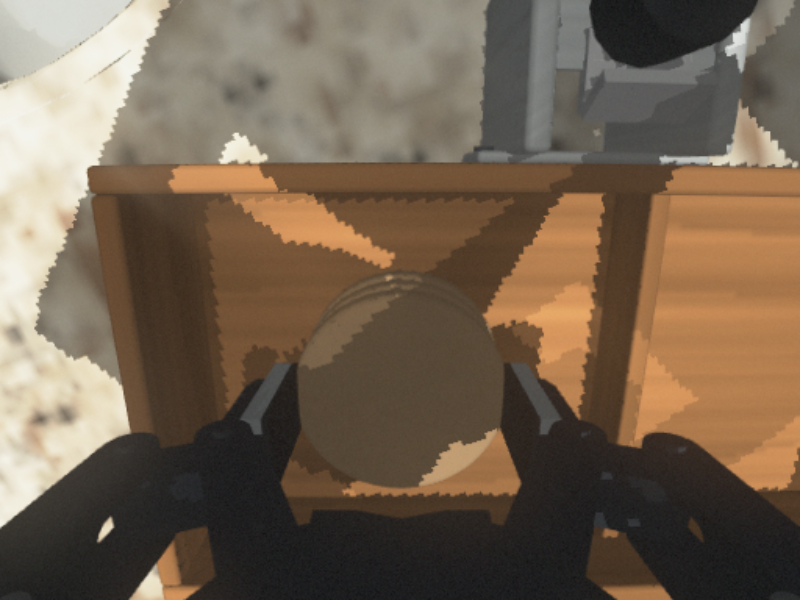

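```bash
python3 - <<'E'
from box import *
c=np.load('c.npy',allow_pickle=True).item()
p,r,s=cur()
def m(u,v,z):
    P=atz(c,u/1.5625,v/1.5625,z);return r.inv().apply(P-p).round(1)
print(m(403,272,16),m(403,279,25),m(402,289,36),m(402,488,36))
f=c['frame'][160:250,170:340,::-1];cv2.imwrite('pics/w25c.png',cv2.resize(f,(800,424),interpolation=2))
E
```

```text
[-20.6  33.9   0.2] [-29.6  33.7   0.1] [-40.6  33.3  -0.2] [-40.5 -33.8  -0.2]
```

View pics/w25c.png

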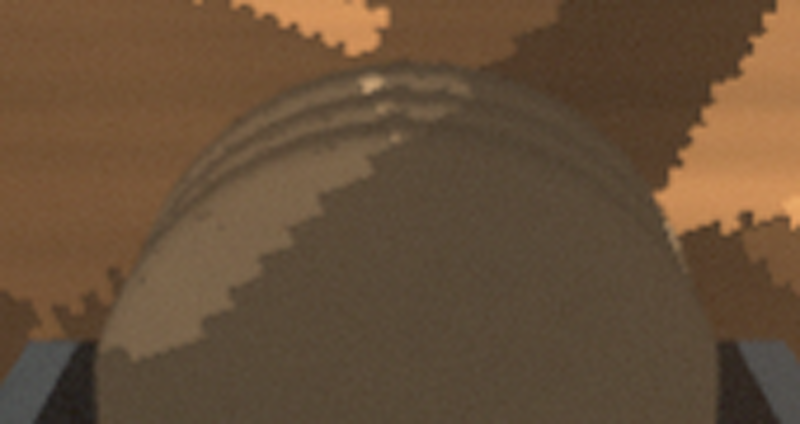

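Emit:
{"name": "arm_command", "arguments": {"increments": [[0.0015,0.0005,0.0003,0,0,0,0.05],[0.0015,0.0005,0.0003,0,0,0,0.05],[0.0015,0.0005,0.0003,0,0,0,0.066],[0.0015,0.0005,0.0003,0,0,0,0.07],[0.0015,0.0005,0.0003,0,0,0,0.074],[0.0015,0.0005,0.0003,0,0,0,0.076],[-0.02,0,0,0,0,0,0.076],[-0.06,0,0,0,0,0,0.076],[-0.12,0,0,0,0,0,0.076],[-0.16,0,0,0,0,0,0.076],[-0.16,0,0,0,0,0,0.076]]}}

```text
t: 39.55
tool_pos: [514.4, 288.6, 159.1]
tool_rot: [-0.126, 0.698, -0.122, -0.694]
ft_force: [0.6, 0.2, -0.2]
gripper_width: 75.8
```

```bash
python3 w.py w26.png; python3 -c "
from box import *
print(inc([383.3,-200,110],1.571))"
```

```text
[513.1 287.8 156.8] [ 0.4 -0.1 -0.4] 76.4 2.788 39.6
[0.0453, 0.5028, -0.0468, 1.2175, -0.0007, 0.0046]
```

View pics/w26.png

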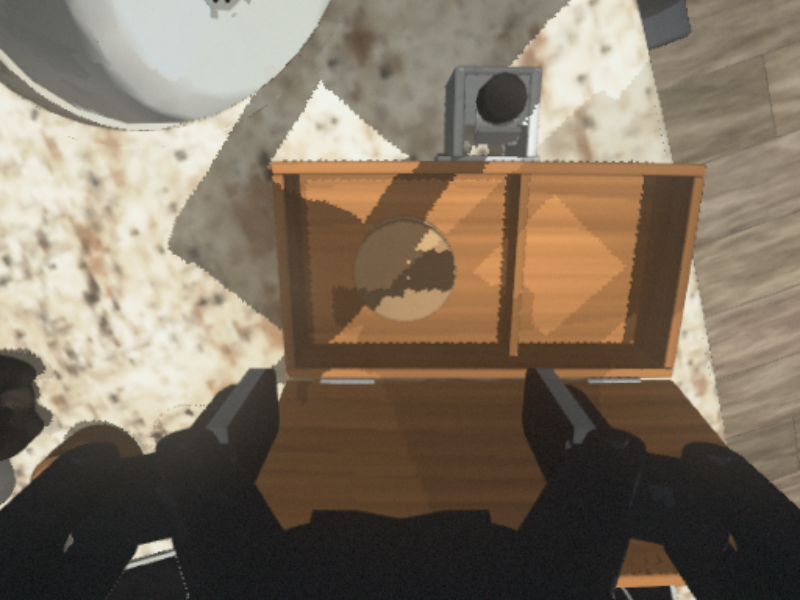

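Emit:
{"name": "arm_command", "arguments": {"increments": [[0.02,0.1,-0.02,0.2,0,0.003,0.08],[0.045,0.502,-0.047,1.217,0,0.005,0.08],[0.045,0.502,-0.047,1.217,0,0.005,0.08],[0.045,0.502,-0.047,1.217,0,0.005,0.08],[0.045,0.502,-0.047,1.217,0,0.005,0.08],[0.045,0.502,-0.047,1.217,0,0.005,0.08],[0.045,0.502,-0.047,1.217,0,0.005,0.08],[0.045,0.502,-0.047,1.217,0,0.005,0.08],[0.045,0.502,-0.047,1.217,0,0.005,0.08],[0.08,0.502,-0.047,1.217,0,0.005,0.08],[0.13,0.502,-0.047,1.217,0,0.005,0.08],[0.16,0.502,-0.047,1.217,0,0.005,0.08],[0.16,0.502,-0.047,1.217,0,0.005,0.08],[0.16,0.502,-0.047,1.217,0,0.005,0.08]]}}

```text
t: 41.35
tool_pos: [384.3, -198.7, -4.3]
tool_rot: [-0.499, 0.5, -0.5, -0.5]
ft_force: [0.9, -0.2, 0.9]
gripper_width: 79.9
```

```bash
python3 w.py w27.png
```

```text
[ 384.8 -199.    -3.9] [-0.2  0.   0.8] 79.8 1.572 41.4
```

View pics/w27.png

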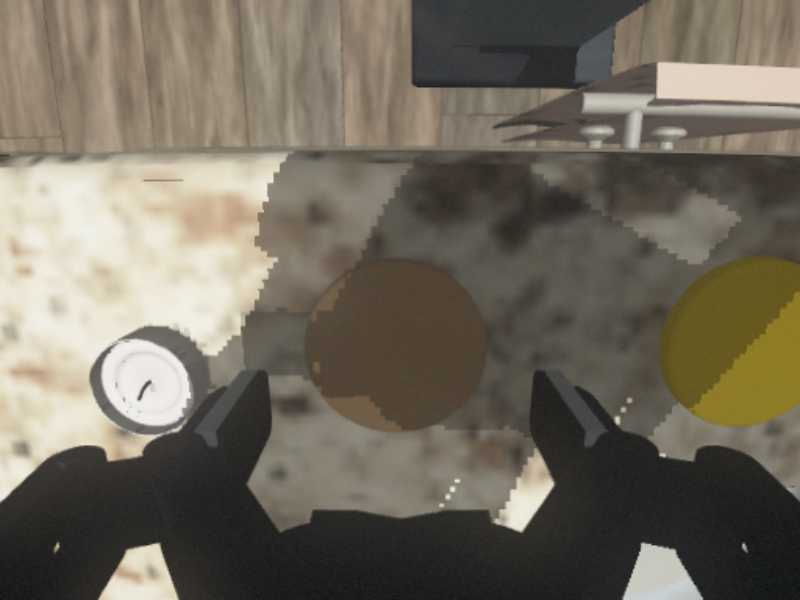

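```bash
python3 m.py 395.5 344.5 9 -33 1.571; python3 m.py 149 380 15
```

```text
world [ 378.6 -199.9    9. ]
[0.0291, 0.0062, -0.0009, 0.001, -0.0011, 0.0008]
world [ 390.2 -287.8   15. ]
```

Emit:
{"name": "arm_command", "arguments": {"increments": [[0.015,0.0053,-0.001,0,-0.001,0.001,0.078],[0.024,0.0053,-0.001,0,-0.001,0.001,0.078],[0.028,0.0053,-0.001,0,-0.001,0.001,0.078],[0.028,0.0053,-0.001,0,-0.001,0.001,0.078],[0.028,0.0053,-0.001,0,-0.001,0.001,0.066],[0.028,0.0053,-0.001,0,-0.001,0.001,0.05],[0.028,0.0053,-0.001,0,-0.001,0.001,0.05],[0.028,0.0053,-0.001,0,-0.001,0.001,0.05],[0.028,0.0053,-0.001,0,-0.001,0.001,0.05]]}}

```text
t: 42.52
tool_pos: [379.9, -200.2, -30.7]
tool_rot: [-0.5, 0.501, -0.5, -0.5]
ft_force: [-3.5, 2.2, 19.1]
gripper_width: 62.9
```

```bash
python3 w.py w28.png; python3 -c "
from box import *
T=np.array([512,287.4,110]);print(T,inc(T,BP[2]+np.pi/2))"
```

```text
[ 379.9 -200.2  -30.7] [-3.9  2.5 19.1] 62.7 1.572 42.575
[512.  287.4 110. ] [-0.1409, -0.1328, 0.4874, -1.2172, -0.0008, 0.0002]
```

View pics/w28.png

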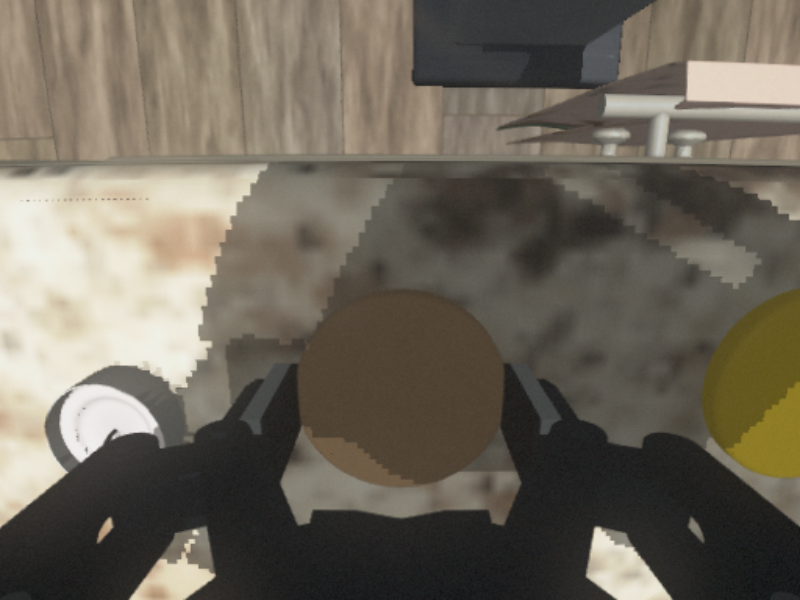

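Emit:
{"name": "arm_command", "arguments": {"increments": [[-0.05,0,0,0,0,0,0.05],[-0.1,0,0,0,0,0,0.05],[-0.141,-0.02,0.08,0,0,0,0.05],[-0.141,-0.133,0.487,-1.217,-0.001,0,0.05],[-0.141,-0.133,0.487,-1.217,-0.001,0,0.05],[-0.141,-0.133,0.487,-1.217,-0.001,0,0.05],[-0.141,-0.133,0.487,-1.217,-0.001,0,0.05],[-0.141,-0.133,0.487,-1.217,-0.001,0,0.05],[-0.141,-0.133,0.487,-1.217,-0.001,0,0.05],[-0.141,-0.133,0.487,-1.217,-0.001,0,0.05],[-0.141,-0.133,0.487,-1.217,-0.001,0,0.05],[-0.141,-0.133,0.487,-1.217,-0.001,0,0.05],[-0.141,-0.133,0.487,-1.217,-0.001,0,0.05],[-0.141,-0.133,0.487,-1.217,-0.001,0,0.05],[-0.141,-0.133,0.487,-1.217,-0.001,0,0.05],[-0.141,-0.133,0.487,-1.217,-0.001,0,0.05]]}}

```text
t: 44.58
tool_pos: [512.3, 286.5, 110.2]
tool_rot: [-0.124, 0.696, -0.124, -0.696]
ft_force: [0.2, -0.1, -0.4]
gripper_width: 62.5
```

```bash
python3 -c "
from box import *
T=np.array([512.0,287.2,6]);print(T,cur()[0],inc(T,BP[2]+np.pi/2))"
```

```text
[512.  287.2   6. ] [512.30893722 286.52136843 110.2327855 ] [0.1042, -0.0005, 0.0005, -0.0009, -0.0001, 0.0003]
```

Emit:
{"name": "arm_command", "arguments": {"increments": [[0.05,-0.0005,0.0005,0,0,0,0.05],[0.085,-0.0005,0.0005,0,0,0,0.05],[0.098,-0.0005,0.0005,0,0,0,0.05],[0.102,-0.0005,0.0005,0,0,0,0.05],[0.104,-0.0005,0.0005,0,0,0,0.05],[0.1055,-0.0005,0.0005,0,0,0,0.05],[0.1055,-0.0005,0.0005,0,0,0,0.05]]}}

```text
t: 45.45
tool_pos: [512.4, 287.4, 5.4]
tool_rot: [-0.125, 0.696, -0.124, -0.696]
ft_force: [0.2, 0.5, -1.5]
gripper_width: 62.7
```

```bash
python3 w.py w29.png; python3 - <<'E'
from box import *
c=np.load('c.npy',allow_pickle=True).item()
f=c['frame'][150:340,150:360,::-1];cv2.imwrite('pics/w29c.png',cv2.resize(f,(662,600),interpolation=2))
E
```

```text
[512.4 287.4   5.3] [ 0.7 -0.4 -0.2] 62.4 2.788 45.5
```

View pics/w29c.png

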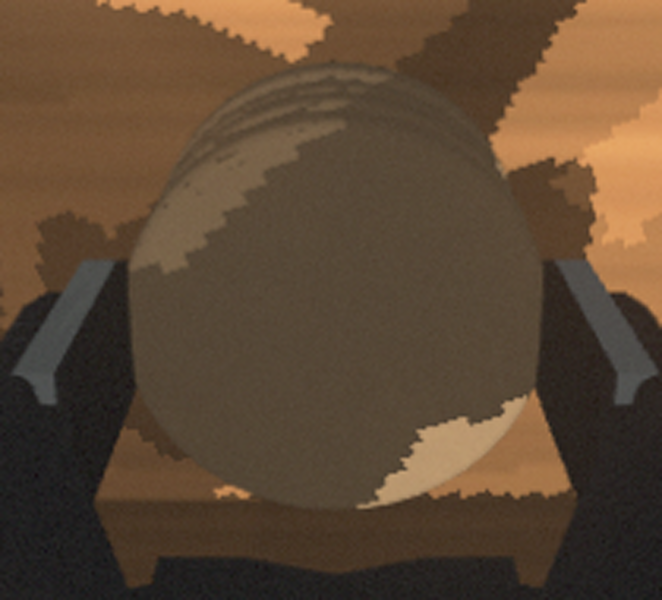

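Emit:
{"name": "arm_command", "arguments": {"increments": [[0.001,0.0002,0.0003,0,0,0,0.05],[0.002,0.0002,0.0003,0,0,0,0.05],[0.002,0.0002,0.0003,0,0,0,0.05],[0.002,0.0002,0.0003,0,0,0,0.066],[0.002,0.0002,0.0003,0,0,0,0.07],[0.002,0.0002,0.0003,0,0,0,0.074],[0.002,0.0002,0.0003,0,0,0,0.076],[-0.02,0,0,0,0,0,0.076],[-0.06,0,0,0,0,0,0.076],[-0.12,0,0,0,0,0,0.076],[-0.15,0,0,0,0,0,0.076],[-0.15,0,0,0,0,0,0.076]]}}

```text
t: 47.0
tool_pos: [513.8, 288.2, 158.1]
tool_rot: [-0.126, 0.698, -0.123, -0.694]
ft_force: [-0.7, -1.0, -1.4]
gripper_width: 76.1
```

```bash
python3 w.py w30.png; python3 - <<'E'
from box import *
c=np.load('c.npy',allow_pickle=True).item()
f=c['frame'][100:250,160:460,::-1];cv2.imwrite('pics/w30c.png',cv2.resize(f,(800,400),interpolation=2))
cap('side','s30.png')
print(inc([392,-288.5,110],1.571))
E
```

```text
[512.6 287.5 156.1] [0.7 0.1 0. ] 76.1 2.788 47.05
[0.0444, 0.5816, -0.0867, 1.2173, 0.0001, 0.001]
```

View pics/w30c.png

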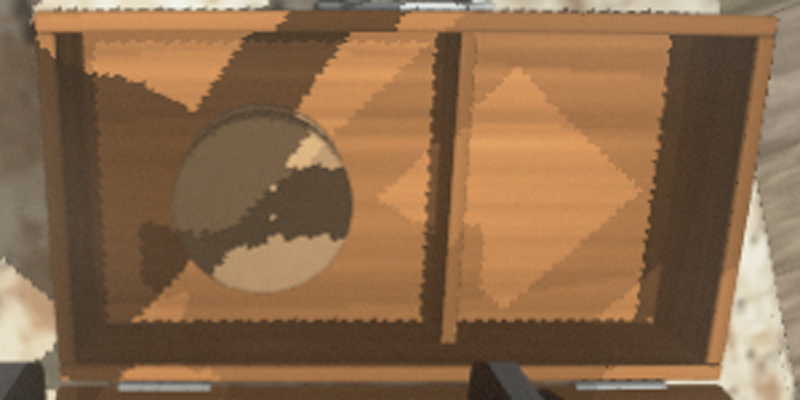

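View pics/s30.png

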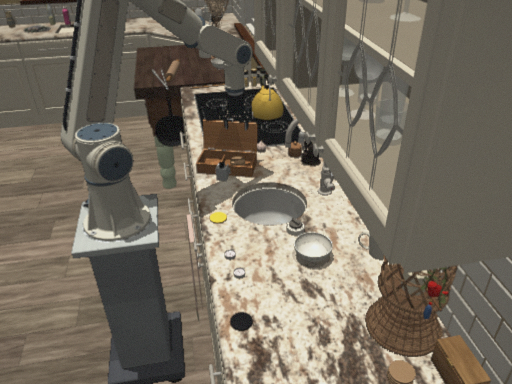

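Emit:
{"name": "arm_command", "arguments": {"increments": [[0.02,0.1,-0.02,0.2,0,0.001,0.056],[0.045,0.582,-0.087,1.217,0,0.001,0.056],[0.045,0.582,-0.087,1.217,0,0.001,0.056],[0.045,0.582,-0.087,1.217,0,0.001,0.056],[0.045,0.582,-0.087,1.217,0,0.001,0.056],[0.045,0.582,-0.087,1.217,0,0.001,0.056],[0.045,0.582,-0.087,1.217,0,0.001,0.056],[0.045,0.582,-0.087,1.217,0,0.001,0.056],[0.045,0.582,-0.087,1.217,0,0.001,0.056],[0.045,0.582,-0.087,1.217,0,0.001,0.056],[0.08,0.582,-0.087,1.217,0,0.001,0.056],[0.13,0.582,-0.087,1.217,0,0.001,0.056],[0.15,0.582,-0.087,1.217,0,0.001,0.056],[0.15,0.582,-0.087,1.217,0,0.001,0.056],[0.15,0.582,-0.087,1.217,0,0.001,0.056]]}}

```text
t: 48.98
tool_pos: [392.1, -288.9, 4.4]
tool_rot: [0.5, -0.5, 0.5, 0.5]
ft_force: [1.0, -0.3, -0.4]
gripper_width: 56.2
```

```bash
python3 w.py w31.png
```

```text
[ 392.5 -289.1    4.9] [ 0.4 -0.5  0.3] 56.1 1.571 49.025
```

View pics/w31.png

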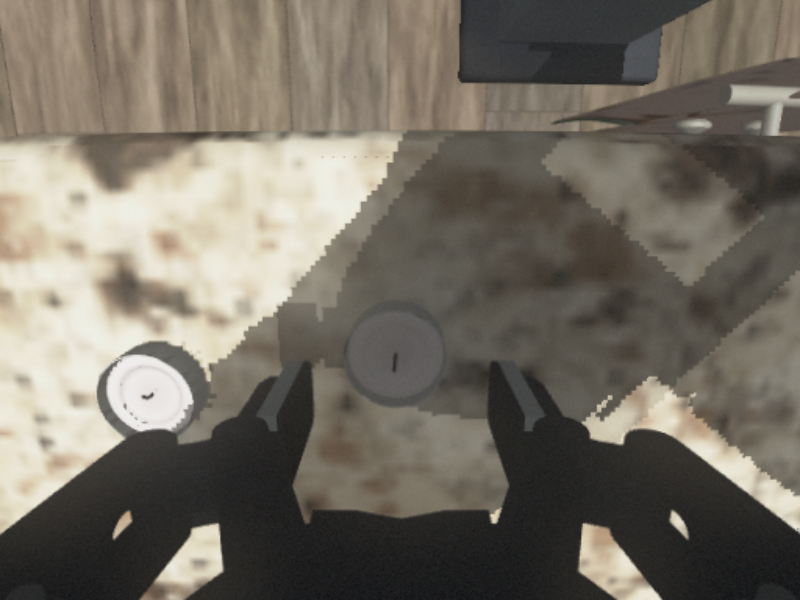

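```bash
python3 m.py 396 356 15 -26 1.571
```

```text
world [ 391.9 -290.    15. ]
[0.0309, 0.0006, -0.0008, 0.0004, -0.0003, 0.0003]
```

Emit:
{"name": "arm_command", "arguments": {"increments": [[0.015,0.0005,-0.001,0,0,0,0.056],[0.025,0.0005,-0.001,0,0,0,0.056],[0.031,0.0005,-0.001,0,0,0,0.056],[0.031,0.0005,-0.001,0,0,0,0.056],[0.031,0.0005,-0.001,0,0,0,0.045],[0.031,0.0005,-0.001,0,0,0,0.036],[0.031,0.0005,-0.001,0,0,0,0.03],[0.031,0.0005,-0.001,0,0,0,0.03]]}}

```text
t: 50.02
tool_pos: [392.3, -290.3, -25.4]
tool_rot: [-0.5, 0.501, -0.5, -0.5]
ft_force: [-2.3, 0.5, 6.9]
gripper_width: 34.7
```

```bash
python3 w.py w32.png; python3 -c "
from box import *
T=w(BP,[(-28,73,110)])[0];print(T,inc(T,BP[2]+np.pi/2))"
```

```text
[ 392.3 -290.4  -25.4] [-0.6  1.9  7.4] 34.5 1.571 50.075
[388.72183233 302.21644113 110.        ] [-0.1359, 0.0031, 0.5925, -1.2178, -0.0013, 0.0004]
```

View pics/w32.png

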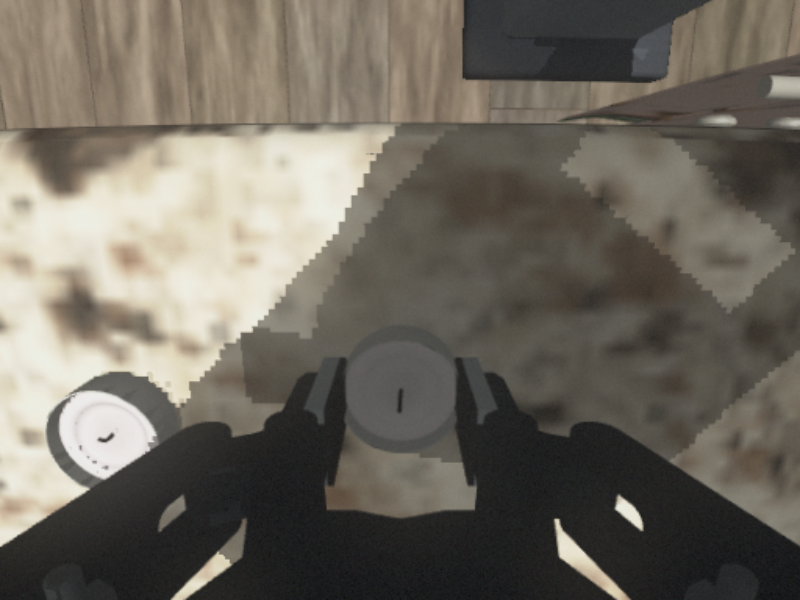

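Emit:
{"name": "arm_command", "arguments": {"increments": [[-0.05,0,0,0,0,0,0.03],[-0.1,0,0,0,0,0,0.03],[-0.136,0,0.08,0,0,0,0.03],[-0.136,-0.05,0.3,-0.6,0,0,0.03],[-0.136,-0.05,0.3,-0.6,0,0,0.03],[-0.136,-0.05,0.3,-0.6,0,0,0.03],[-0.136,-0.05,0.3,-0.6,0,0,0.03],[-0.136,0.003,0.592,-1.217,-0.001,0,0.03],[-0.136,0.003,0.592,-1.217,-0.001,0,0.03],[-0.136,0.003,0.592,-1.217,-0.001,0,0.03],[-0.136,0.003,0.592,-1.217,-0.001,0,0.03],[-0.136,0.003,0.592,-1.217,-0.001,0,0.03],[-0.136,0.003,0.592,-1.217,-0.001,0,0.03],[-0.136,0.003,0.592,-1.217,-0.001,0,0.03],[-0.136,0.003,0.592,-1.217,-0.001,0,0.03],[-0.136,0.003,0.592,-1.217,-0.001,0,0.03],[-0.136,0.003,0.592,-1.217,-0.001,0,0.03]]}}

```text
t: 52.2
tool_pos: [389.0, 301.2, 110.2]
tool_rot: [-0.125, 0.696, -0.125, -0.696]
ft_force: [0.4, 0.3, -0.4]
gripper_width: 34.6
```

```bash
python3 w.py w33.png; python3 -c "
from box import *
T=w(BP,[(-28,73,-10)])[0];print(T,inc(T,BP[2]+np.pi/2))"
```

```text
[389.  301.3 110.2] [0.3 0.1 0.1] 34.2 2.788 52.25
[388.72183233 302.21644113 -10.        ] [0.1202, -0.0007, 0.0006, -0.0017, -0.0004, 0.0002]
```

View pics/w33.png

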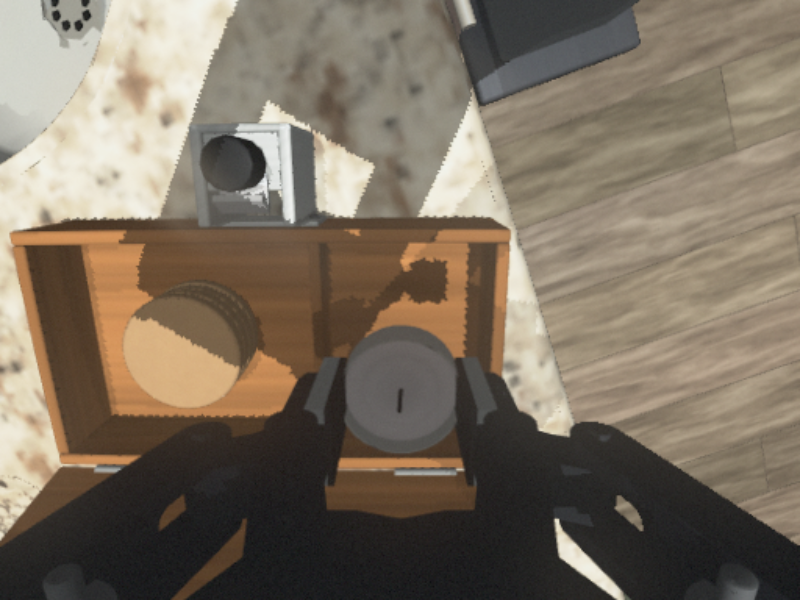

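Emit:
{"name": "arm_command", "arguments": {"increments": [[0.05,-0.0007,0.0006,0,0,0,0.03],[0.09,-0.0007,0.0006,0,0,0,0.03],[0.11,-0.0007,0.0006,0,0,0,0.03],[0.12,-0.0007,0.0006,0,0,0,0.03],[0.125,-0.0007,0.0006,0,0,0,0.03],[0.1265,-0.0007,0.0006,0,0,0,0.03],[0.1265,-0.0007,0.0006,0,0,0,0.03]]}}

```text
t: 53.12
tool_pos: [389.2, 302.5, -15.7]
tool_rot: [-0.125, 0.696, -0.124, -0.696]
ft_force: [-0.3, -0.0, -0.7]
gripper_width: 34.3
```

```bash
python3 w.py w34.png
```

```text
[389.2 302.5 -15.7] [ 0.5 -0.   0.4] 34.4 2.788 53.175
```

View pics/w34.png

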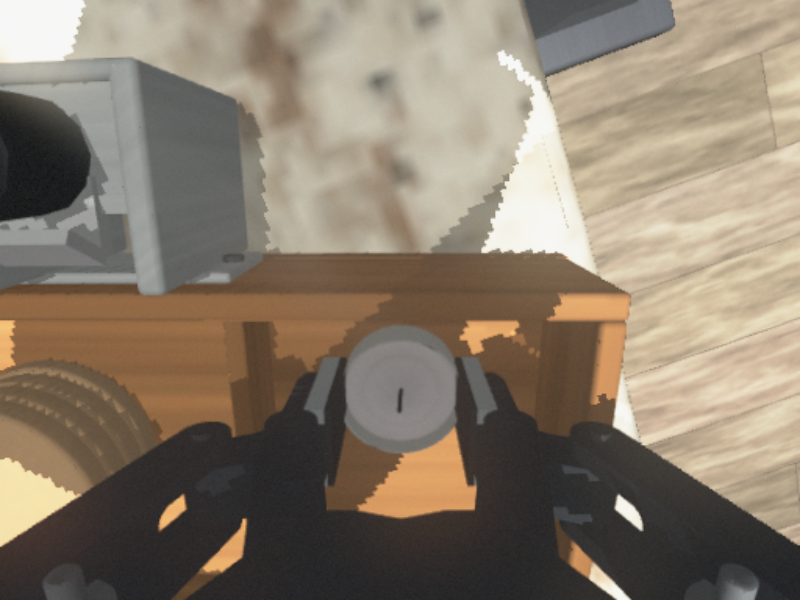

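Centred. I'll lower it to contact.

Emit:
{"name": "arm_command", "arguments": {"increments": [[0.0015,0,0,0,0,0,0.03],[0.003,0,0,0,0,0,0.03],[0.003,0,0,0,0,0,0.03]]}}

```text
t: 53.55
tool_pos: [389.4, 302.7, -18.3]
tool_rot: [-0.125, 0.697, -0.124, -0.695]
ft_force: [-0.3, -0.3, 5.2]
gripper_width: 34.7
```

Emit:
{"name": "arm_command", "arguments": {"increments": [[0,0,0,0,0,0,0.038],[0,0,0,0,0,0,0.042],[0,0,0,0,0,0,0.048],[0,0,0,0,0,0,0.05],[-0.02,0,0,0,0,0,0.05],[-0.06,0,0,0,0,0,0.05],[-0.12,0,0,0,0,0,0.05],[-0.16,0,0,0,0,0,0.05],[-0.16,0,0,0,0,0,0.05]]}}

```text
t: 54.68
tool_pos: [390.9, 303.9, 144.8]
tool_rot: [-0.127, 0.698, -0.122, -0.694]
ft_force: [-0.6, -0.2, -0.2]
gripper_width: 50.1
```

```bash
python3 w.py w35.png; python3 - <<'E'
from box import *
c=cap('side');cv2.imwrite('pics/s35.png',cv2.resize(c['frame'][190:350,190:390,::-1],(750,600)))
print(inc([409.5,-384.5,110],1.571))
E
```

```text
[389.8 303.  142.8] [-0.1  0.1  0.3] 50.2 2.787 54.725
[0.0306, 0.6372, -0.2574, 1.2165, -0.0001, 0.0026]
```

View pics/w35.png

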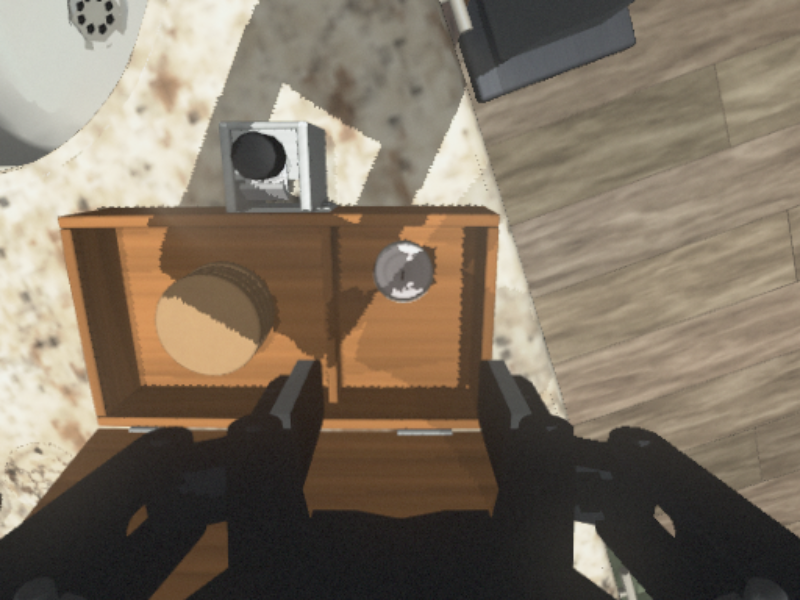

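View pics/s35.png

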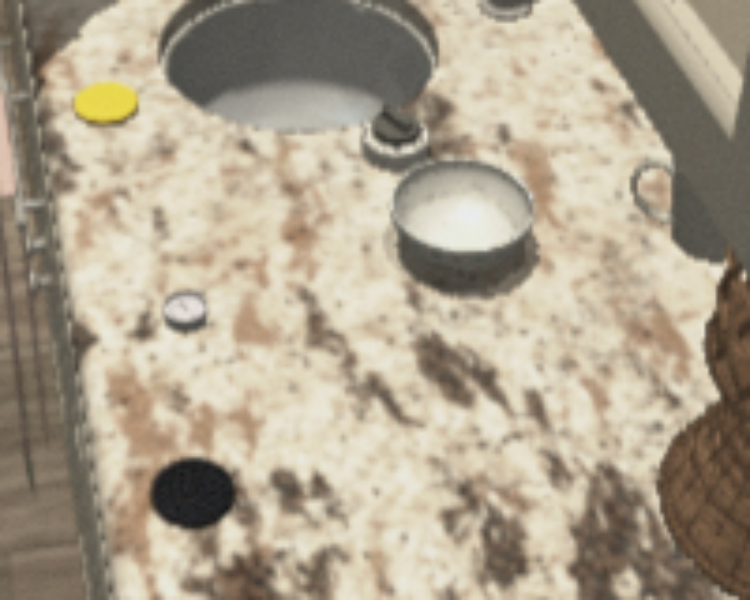

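Tealight 1 stands upright. The second is still in place, at side pixel (239,273).

Emit:
{"name": "arm_command", "arguments": {"increments": [[0.01,0.1,-0.02,0.2,0,0.002,0.056],[0.03,0.35,-0.1,0.7,0,0.002,0.056],[0.03,0.35,-0.1,0.7,0,0.002,0.056],[0.03,0.35,-0.1,0.7,0,0.002,0.056],[0.03,0.637,-0.257,1.217,0,0.002,0.056],[0.03,0.637,-0.257,1.217,0,0.002,0.056],[0.03,0.637,-0.257,1.217,0,0.002,0.056],[0.03,0.637,-0.257,1.217,0,0.002,0.056],[0.03,0.637,-0.257,1.217,0,0.002,0.056],[0.03,0.637,-0.257,1.217,0,0.002,0.056],[0.03,0.637,-0.257,1.217,0,0.002,0.056],[0.08,0.637,-0.257,1.217,0,0.002,0.056],[0.12,0.637,-0.257,1.217,0,0.002,0.056],[0.138,0.637,-0.257,1.217,0,0.002,0.056],[0.138,0.637,-0.257,1.217,0,0.002,0.056],[0.138,0.637,-0.257,1.217,0,0.002,0.056]]}}

```text
t: 56.78
tool_pos: [410.1, -384.4, 3.6]
tool_rot: [-0.5, 0.501, -0.5, -0.499]
ft_force: [0.0, -0.3, -0.0]
gripper_width: 56.1
```

```bash
python3 w.py w36.png
```

```text
[ 410.3 -384.6    4. ] [0.4 0.7 0.1] 55.9 1.571 56.825
```

View pics/w36.png

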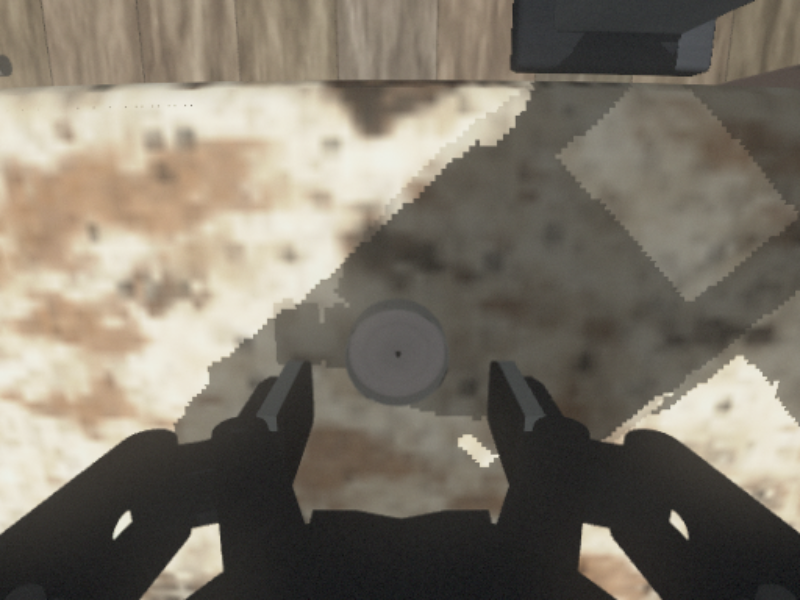

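```bash
python3 m.py 397.5 354 15 -25 1.571
```

```text
world [ 408.8 -384.9   15. ]
[0.029, 0.0016, -0.0003, -0.0001, -0.0012, 0.0021]
```

Emit:
{"name": "arm_command", "arguments": {"increments": [[0.015,0.0014,0,0,-0.001,0.002,0.056],[0.024,0.0014,0,0,-0.001,0.002,0.056],[0.028,0.0014,0,0,-0.001,0.002,0.056],[0.028,0.0014,0,0,-0.001,0.002,0.056],[0.028,0.0014,0,0,-0.001,0.002,0.045],[0.028,0.0014,0,0,-0.001,0.002,0.036],[0.028,0.0014,0,0,-0.001,0.002,0.03],[0.028,0.0014,0,0,-0.001,0.002,0.03]]}}

```text
t: 57.82
tool_pos: [409.2, -384.7, -23.3]
tool_rot: [-0.5, 0.5, -0.5, -0.5]
ft_force: [-0.9, 1.2, 6.4]
gripper_width: 34.6
```

```bash
python3 w.py w37.png; python3 -c "
from box import *
T=w(BP,[(22,73,110)])[0];print(T,inc(T,BP[2]+np.pi/2))"
```

```text
[ 409.2 -384.7  -23.4] [0.2 1.4 7.5] 34.7 1.571 57.875
[405.97922557 349.1438572  110.        ] [-0.1337, 0.0032, 0.7338, -1.2185, -0.0006, 0.0002]
```

View pics/w37.png

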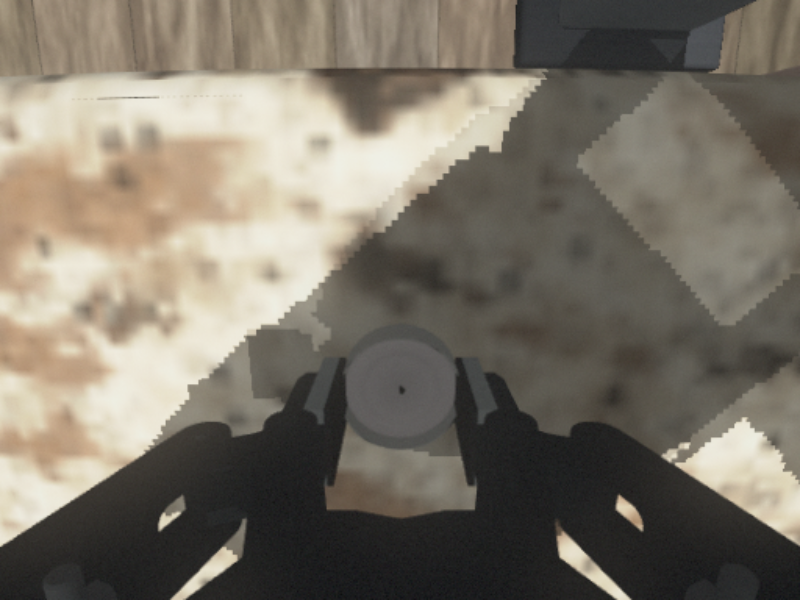

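```bash
python3 -c "
from box import *
T=w(BP,[(15,73,110)])[0];print(T,inc(T,BP[2]+np.pi/2))"
```

```text
[403.56319052 342.57401895 110.        ] [-0.1337, 0.0056, 0.7272, -1.2185, -0.0006, 0.0002]
```

Emit:
{"name": "arm_command", "arguments": {"increments": [[-0.05,0,0,0,0,0,0.03],[-0.1,0,0,0,0,0,0.03],[-0.134,0,0.08,0,0,0,0.03],[-0.134,-0.05,0.38,-0.6,0,0,0.03],[-0.134,-0.05,0.38,-0.6,0,0,0.03],[-0.134,-0.05,0.38,-0.6,0,0,0.03],[-0.134,-0.05,0.38,-0.6,0,0,0.03],[-0.134,-0.05,0.38,-0.6,0,0,0.03],[-0.134,0.0056,0.727,-1.2185,0,0,0.03],[-0.134,0.0056,0.727,-1.2185,0,0,0.03],[-0.134,0.0056,0.727,-1.2185,0,0,0.03],[-0.134,0.0056,0.727,-1.2185,0,0,0.03],[-0.134,0.0056,0.727,-1.2185,0,0,0.03],[-0.134,0.0056,0.727,-1.2185,0,0,0.03],[-0.134,0.0056,0.727,-1.2185,0,0,0.03],[-0.134,0.0056,0.727,-1.2185,0,0,0.03],[-0.134,0.0056,0.727,-1.2185,0,0,0.03],[-0.134,0.0056,0.727,-1.2185,0,0,0.03]]}}

```text
t: 60.12
tool_pos: [403.9, 341.3, 110.4]
tool_rot: [-0.124, 0.696, -0.125, -0.696]
ft_force: [0.1, -1.1, -0.5]
gripper_width: 34.3
```

```bash
python3 w.py w38.png; python3 -c "
from box import *
T=w(BP,[(15,73,-8)])[0];print(T,inc(T,BP[2]+np.pi/2))"; python3 z.py z38.png 50
```

```text
[403.9 341.5 110.4] [ 0.3 -0.3  0.2] 34.4 2.788 60.175
[403.56319052 342.57401895  -8.        ] [0.1184, -0.0009, 0.0007, -0.0013, -0.0006, -0.0003]
[403.9 341.5 110.4] [ 0.28 -0.29  0.17] 60.175 34.4 yaw 2.788
```

View pics/w38.png

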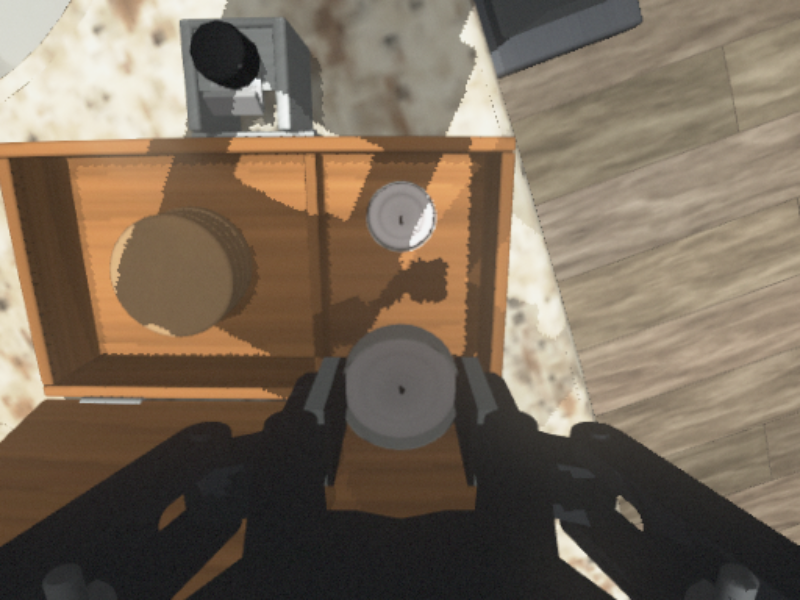

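View pics/z38.png

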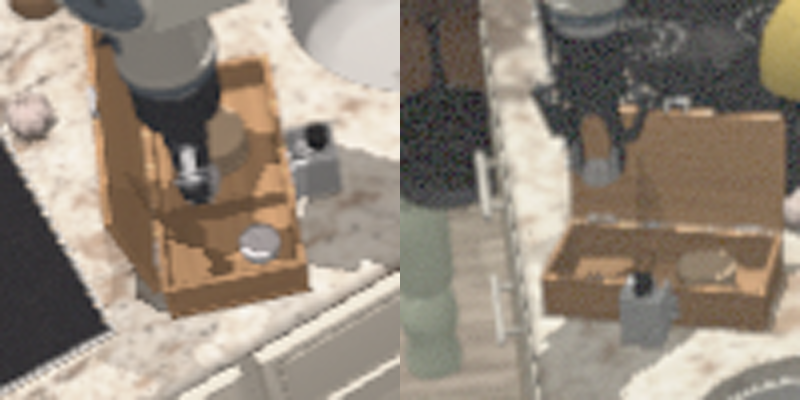

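Emit:
{"name": "arm_command", "arguments": {"increments": [[0.05,-0.0009,0.0007,0,0,0,0.03],[0.08,-0.0009,0.0007,0,0,0,0.03],[0.105,-0.0009,0.0007,0,0,0,0.03],[0.118,-0.0009,0.0007,0,0,0,0.03],[0.122,-0.0009,0.0007,0,0,0,0.03],[0.124,-0.0009,0.0007,0,0,0,0.03],[0.124,-0.0009,0.0007,0,0,0,0.03]]}}

```text
t: 61.15
tool_pos: [404.0, 343.2, -12.9]
tool_rot: [-0.124, 0.697, -0.124, -0.696]
ft_force: [-0.2, -0.4, -0.4]
gripper_width: 34.5
```

Emit:
{"name": "arm_command", "arguments": {"increments": [[0.001,0,0,0,0,0,0.03],[0.002,0,0,0,0,0,0.03],[0.002,0,0,0,0,0,0.03]]}}

```text
t: 61.52
tool_pos: [404.0, 343.3, -14.8]
tool_rot: [-0.125, 0.697, -0.124, -0.696]
ft_force: [0.8, -0.2, -0.1]
gripper_width: 34.4
```

```bash
python3 w.py w39.png
```

```text
[404.  343.2 -14.9] [ 0.2 -0.  -0.1] 34.5 2.788 61.575
```

View pics/w39.png

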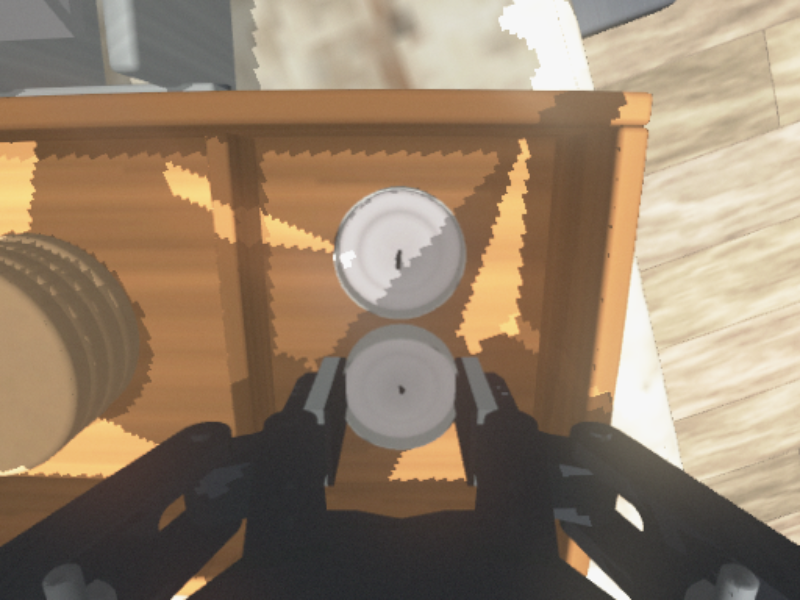

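Emit:
{"name": "arm_command", "arguments": {"increments": [[0.001,0,0,0,0,0,0.03],[0.0025,0,0,0,0,0,0.03],[0.0025,0,0,0,0,0,0.03]]}}

```text
t: 61.95
tool_pos: [404.1, 343.3, -16.4]
tool_rot: [-0.125, 0.697, -0.124, -0.696]
ft_force: [-3.7, -2.5, 15.5]
gripper_width: 34.6
```

Emit:
{"name": "arm_command", "arguments": {"increments": [[-0.0005,0,0,0,0,0,0.03],[-0.0005,0,0,0,0,0,0.038],[-0.0005,0,0,0,0,0,0.042],[-0.0005,0,0,0,0,0,0.048],[-0.0005,0,0,0,0,0,0.05],[-0.02,0,0,0,0,0,0.05],[-0.06,0,0,0,0,0,0.05],[-0.12,0,0,0,0,0,0.05],[-0.18,0,0,0,0,0,0.05],[-0.24,0,0,0,0,0,0.05],[-0.24,0,0,0,0,0,0.05]]}}

```text
t: 63.32
tool_pos: [406.0, 345.2, 228.6]
tool_rot: [-0.127, 0.699, -0.121, -0.694]
ft_force: [0.6, -0.0, -0.2]
gripper_width: 49.8
```

```bash
python3 w.py w40.png; python3 z.py z40.png 60
```

```text
[404.7 344.  225.7] [-0.4 -0.8 -0.9] 50.0 2.788 63.375
[404.7 344.  225.7] [-0.36 -0.84 -0.86] 63.375 50.0 yaw 2.788
```

View pics/w40.png

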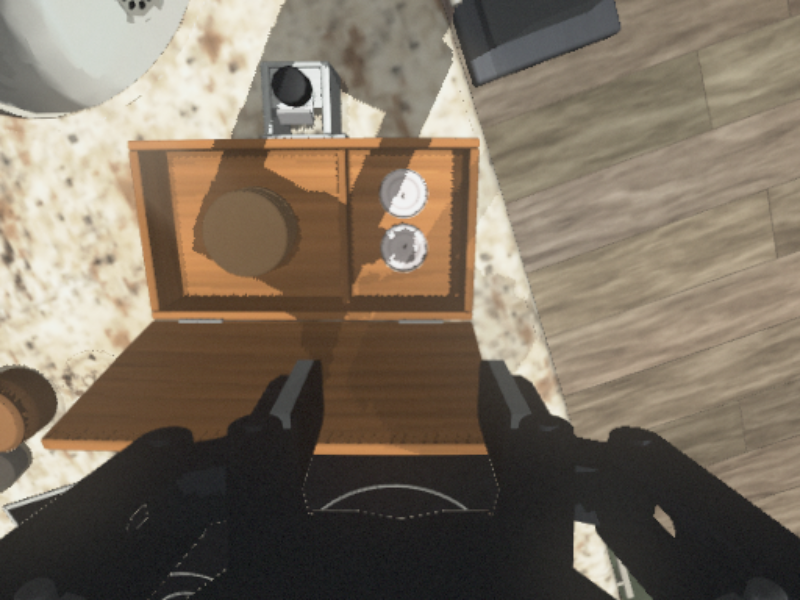

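View pics/z40.png

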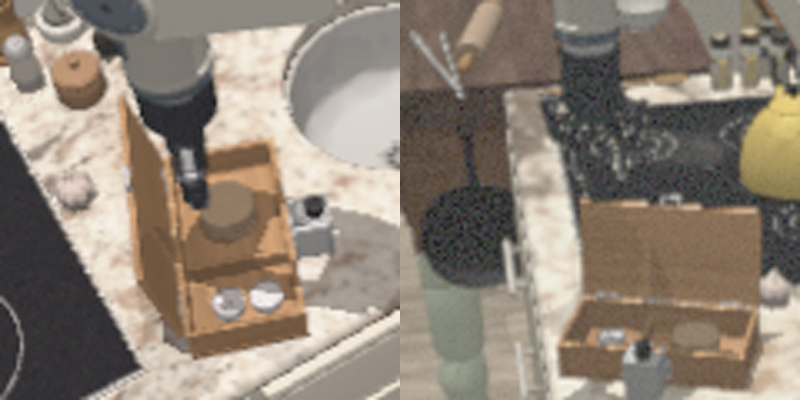

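```bash
python3 - <<'E'
from box import *
c=cap('side')
print('kettle base guess',atz(c,267,118,20),'mid',atz(c,267,103,80),'left',atz(c,250,105,80))
c2=cap('scene');print('scene',atz(c2,35,245,90),atz(c2,35,262,10))
for X in(130,):
    T=w(BP,[(X,0,230)])[0];print(T,inc(T,BP[2]+np.pi/2))
E
```

```text
kettle base guess [749.5794015  748.65340569  20.        ] mid [762.85046718 810.37723788  80.        ] left [667.18304876 803.18035316  80.        ]
scene [743.88714584 800.82677635  90.        ] [734.71085764 835.3105613   10.        ]
[511.76922242 425.31128177 230.        ] [-0.0085, -0.1154, -0.0735, -0.001, 0.0003, -0.0017]
```

Emit:
{"name": "arm_command", "arguments": {"increments": [[-0.015,-0.02,-0.02,0,0,0,0],[-0.015,-0.115,-0.0735,0,0,0,0],[-0.015,-0.115,-0.0735,0,0,0,0],[-0.015,-0.115,-0.0735,0,0,0,0],[0.03,-0.115,-0.0735,0,0,0,0],[0.08,-0.115,-0.0735,0,0,0,0],[0.1,-0.115,-0.0735,0,0,0,0],[0.1,-0.115,-0.0735,0,0,0,0],[0.1,-0.115,-0.0735,0,0,0,0]]}}

```text
t: 64.7
tool_pos: [512.3, 425.5, 123.4]
tool_rot: [-0.124, 0.696, -0.124, -0.696]
ft_force: [-0.2, 0.7, -0.5]
gripper_width: 0.3
```

```bash
python3 w.py w41.png; python3 z.py z41.png 60; python3 - <<'E'
from box import *
p,r,s=cur();d=p[:2]-BP[:2];c_,s_=np.cos(BP[2]),np.sin(BP[2]);print('box xy',c_*d[0]+s_*d[1],-s_*d[0]+c_*d[1])
E
```

```text
[512.5 425.6 123.7] [ 0.9 -0.7  0.1] -0.1 2.788 64.75
[512.5 425.6 123.7] [ 0.88 -0.72  0.06] 64.75 -0.1 yaw 2.788
box xy 130.34559557759115 -0.45918568613727473
```

View pics/w41.png

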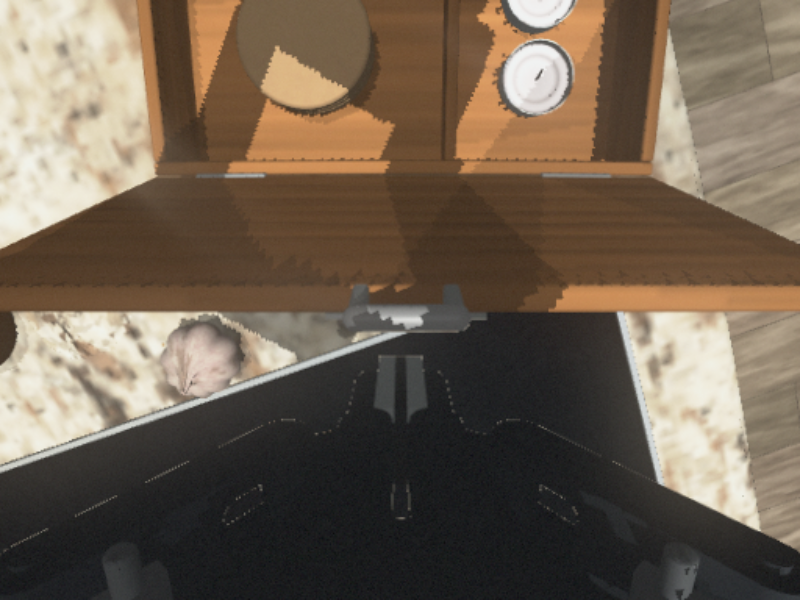

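View pics/z41.png

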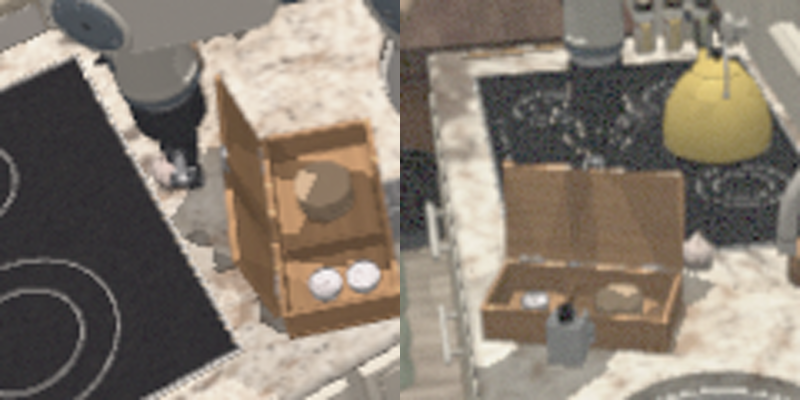

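```bash
python3 - <<'E'
import numpy as np
from h import *
p,r,s=cur();print(r.as_matrix().round(3).tolist())
for t in np.arange(1.74,.3,-.08):
    X=67-115*np.cos(t)+8*np.sin(t)+11;Z=52+115*np.sin(t)+8*np.cos(t)-30
    print(round(t,2),'[%.4f, %.4f, 0, 0, 0, 0, 0]'%(-(Z-123.7)/1000,-(X-130.35)/1000))
E
```

```text
[[0.001, -0.346, -0.938], [0.0, -0.938, 0.346], [-1.0, -0.001, -0.001]]
1.74 [-0.0103, 0.0251, 0, 0, 0, 0, 0]
1.66 [-0.0121, 0.0341, 0, 0, 0, 0, 0]
1.58 [-0.0132, 0.0433, 0, 0, 0, 0, 0]
1.5 [-0.0136, 0.0525, 0, 0, 0, 0, 0]
1.42 [-0.0132, 0.0617, 0, 0, 0, 0, 0]
1.34 [-0.0121, 0.0709, 0, 0, 0, 0, 0]
1.26 [-0.0102, 0.0799, 0, 0, 0, 0, 0]
1.18 [-0.0077, 0.0888, 0, 0, 0, 0, 0]
1.1 [-0.0044, 0.0974, 0, 0, 0, 0, 0]
1.02 [-0.0005, 0.1057, 0, 0, 0, 0, 0]
0.94 [0.0041, 0.1137, 0, 0, 0, 0, 0]
0.86 [0.0093, 0.1213, 0, 0, 0, 0, 0]
0.78 [0.0151, 0.1285, 0, 0, 0, 0, 0]
0.7 [0.0215, 0.1352, 0, 0, 0, 0, 0]
0.62 [0.0284, 0.1413, 0, 0, 0, 0, 0]
0.54 [0.0357, 0.1469, 0, 0, 0, 0, 0]
0.46 [0.0435, 0.1518, 0, 0, 0, 0, 0]
0.38 [0.0516, 0.1562, 0, 0, 0, 0, 0]
```

Emit:
{"name": "arm_command", "arguments": {"increments": [[-0.0103,0.01,0,0,0,0,0],[-0.0103,0.017,0,0,0,0,0],[-0.0103,0.025,0,0,0,0,0],[-0.012,0.034,0,0,0,0,0],[-0.0132,0.0433,0,0,0,0,0],[-0.0136,0.0525,0,0,0,0,0],[-0.0132,0.0617,0,0,0,0,0],[-0.0121,0.0709,0,0,0,0,0],[-0.0102,0.08,0,0,0,0,0],[-0.0077,0.0888,0,0,0,0,0],[-0.0077,0.0888,0,0,0,0,0]]}}

```text
t: 66.22
tool_pos: [481.2, 341.4, 130.8]
tool_rot: [-0.124, 0.696, -0.124, -0.696]
ft_force: [0.1, 1.5, 0.8]
gripper_width: 0.2
```

```bash
python3 w.py w42.png; python3 z.py z42.png 60
```

```text
[481.4 341.9 131. ] [0.1 1.  0. ] -0.1 2.788 66.275
[481.4 341.9 131. ] [0.08 1.03 0.  ] 66.275 -0.1 yaw 2.788
```

View pics/w42.png

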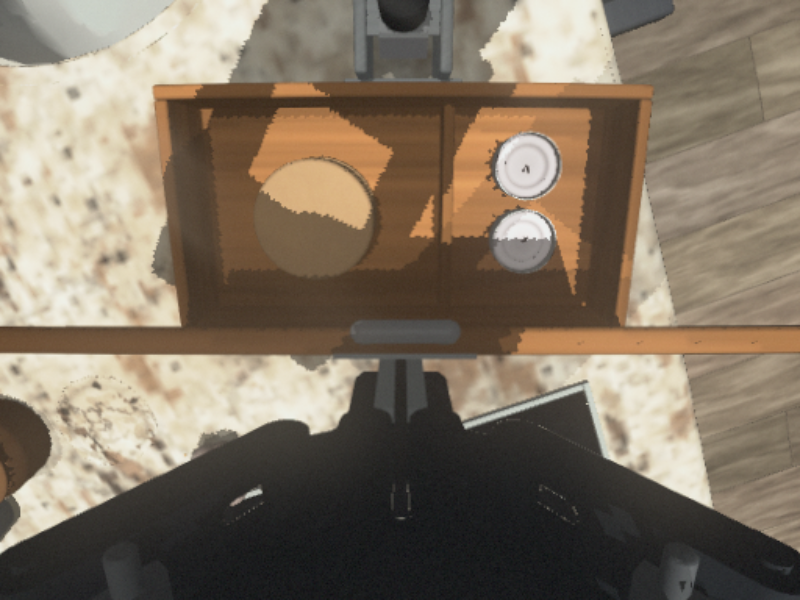

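View pics/z42.png

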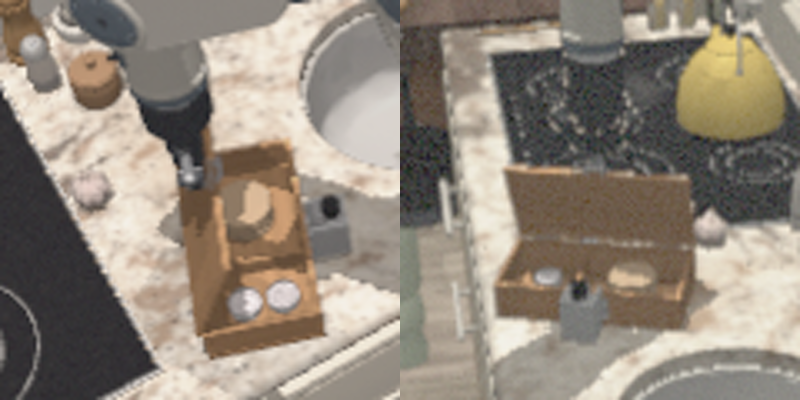

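Emit:
{"name": "arm_command", "arguments": {"increments": [[0.0015,0.0045,0,0,0,0,0],[0.0033,0.0086,0,0,0,0,0],[0.0072,0.017,0,0,0,0,0],[0.0118,0.025,0,0,0,0,0],[0.017,0.0325,0,0,0,0,0],[0.0228,0.0397,0,0,0,0,0],[0.0292,0.0464,0,0,0,0,0],[0.0361,0.0525,0,0,0,0,0],[0.0434,0.058,0,0,0,0,0],[0.0512,0.063,0,0,0,0,0],[0.0593,0.0674,0,0,0,0,0],[0.0593,0.0674,0,0,0,0,0]]}}

```text
t: 67.88
tool_pos: [457.8, 278.7, 71.0]
tool_rot: [-0.124, 0.696, -0.124, -0.696]
ft_force: [-1.5, 0.4, 0.8]
gripper_width: -0.2
```

```bash
python3 w.py w43.png; python3 z.py z43.png 50;  python3 - <<'E'
from box import *
p,r,s=cur();d=p[:2]-BP[:2];c_,s_=np.cos(BP[2]),np.sin(BP[2]);print('box xy',c_*d[0]+s_*d[1],-s_*d[0]+c_*d[1])
E
```

```text
[458.1 279.   71.4] [-0.8 -0.2  2.1] -0.2 2.788 67.925
[458.1 279.   71.4] [-0.81 -0.22  2.12] 67.925 -0.2 yaw 2.788
box xy -25.438230898404846 -0.2389470048965272
```

View pics/w43.png

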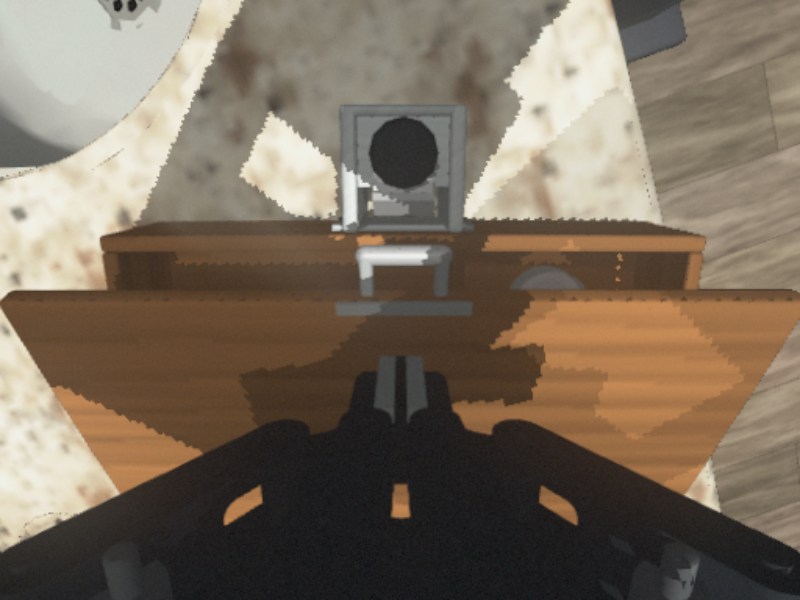

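View pics/z43.png

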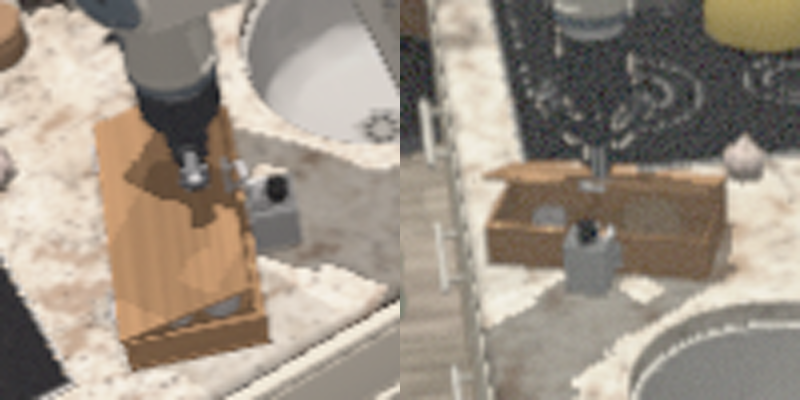

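Emit:
{"name": "arm_command", "arguments": {"increments": [[0.007,0.004,0,0,0,0,0],[0.014,0.008,0,0,0,0,0],[0.021,0.011,0,0,0,0,0],[0.028,0.014,0,0,0,0,0],[0.033,0.016,0,0,0,0,0],[0.036,0.017,0,0,0,0,0],[0.036,0.017,0,0,0,0,0]]}}

```text
t: 68.9
tool_pos: [452.1, 263.0, 35.4]
tool_rot: [-0.124, 0.696, -0.124, -0.696]
ft_force: [0.5, 0.8, 1.3]
gripper_width: 0.1
```

Emit:
{"name": "arm_command", "arguments": {"increments": [[0.001,0,0,0,0,0,0],[0.003,0,0,0,0,0,0],[0.004,0,0,0,0,0,0],[0.004,0,0,0,0,0,0]]}}

```text
t: 69.4
tool_pos: [451.8, 262.6, 31.2]
tool_rot: [0.124, -0.696, 0.125, 0.696]
ft_force: [-1.3, -1.2, 2.6]
gripper_width: -0.2
```

```bash
python3 w.py w44.png; python3 z.py z44.png 45
```

```text
[451.8 262.7  31.2] [-0.5 -1.4  1.9] 0.2 2.788 69.45
[451.8 262.7  31.2] [-0.46 -1.44  1.86] 69.45 0.2 yaw 2.788
```

View pics/w44.png

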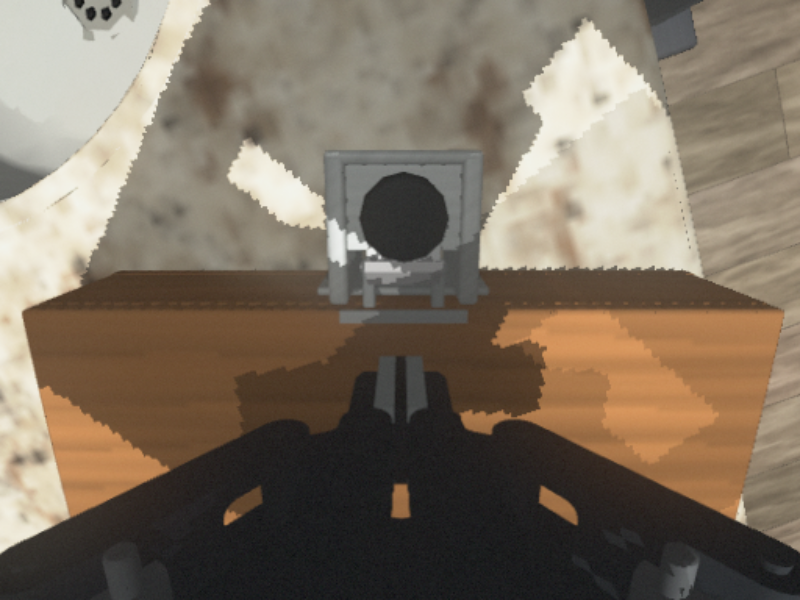

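View pics/z44.png

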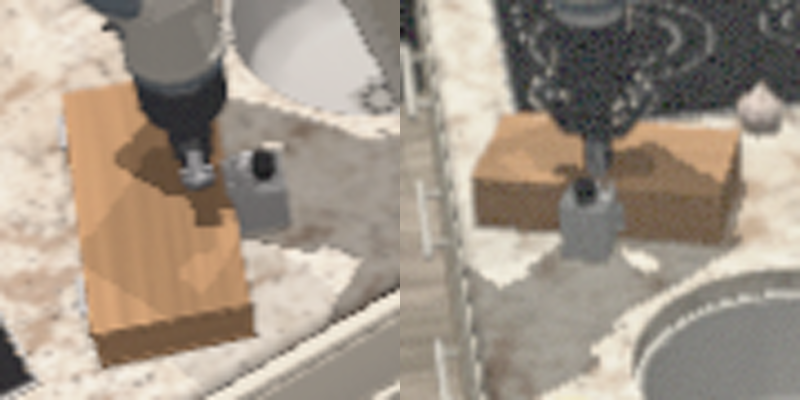

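Almost shut, with only about 2 N so far. I'll push further in small steps.

Emit:
{"name": "arm_command", "arguments": {"increments": [[0.002,0.002,0,0,0,0,0],[0.004,0.002,0,0,0,0,0],[0.004,0.002,0,0,0,0,0]]}}

```text
t: 69.92
tool_pos: [452.1, 262.2, 28.8]
tool_rot: [-0.125, 0.697, -0.124, -0.696]
ft_force: [-4.8, 2.0, 20.3]
gripper_width: -0.0
```

Emit:
{"name": "arm_command", "arguments": {"increments": [[0.001,0,0,0,0,0,0],[0.003,0,0,0,0,0,0],[0.003,0,0,0,0,0,0]]}}

```text
t: 70.3
tool_pos: [452.2, 262.3, 27.7]
tool_rot: [-0.125, 0.697, -0.124, -0.696]
ft_force: [-7.6, -5.3, 30.5]
gripper_width: 0.1
```

Emit:
{"name": "arm_command", "arguments": {"increments": [[-0.003,0,0,0,0,0,0],[-0.006,0,0,0,0,0,0],[-0.009,0,0,0,0,0,0],[-0.012,0,0,0,0,0,0],[-0.012,0,0,0,0,0,0]]}}

```text
t: 70.92
tool_pos: [452.3, 262.3, 39.8]
tool_rot: [-0.125, 0.697, -0.124, -0.695]
ft_force: [0.1, -0.2, 0.4]
gripper_width: 0.3
```

```bash
python3 w.py w45.png; python3 z.py z45.png 45
```

```text
[452.2 262.2  39.7] [ 0.5  0.2 -0.3] 0.1 2.788 70.975
[452.2 262.2  39.7] [ 0.5   0.23 -0.26] 70.975 0.1 yaw 2.788
```

View pics/w45.png

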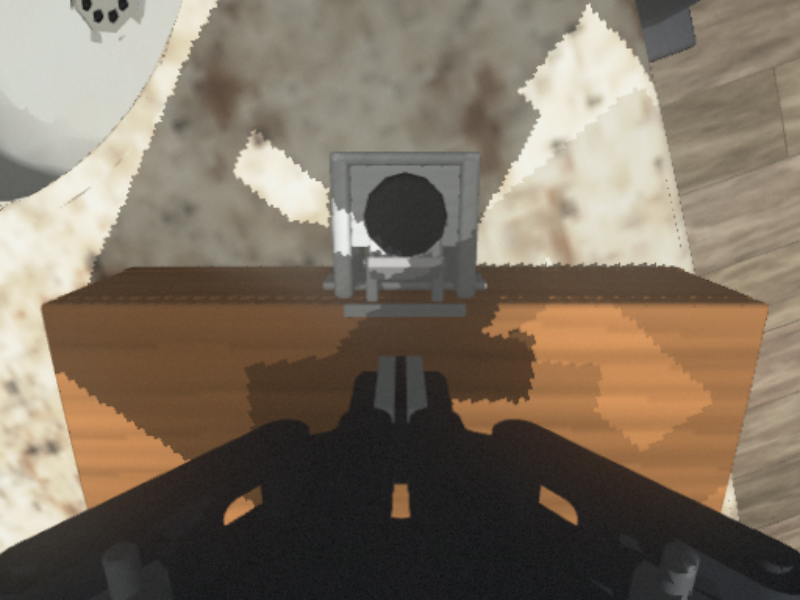

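View pics/z45.png

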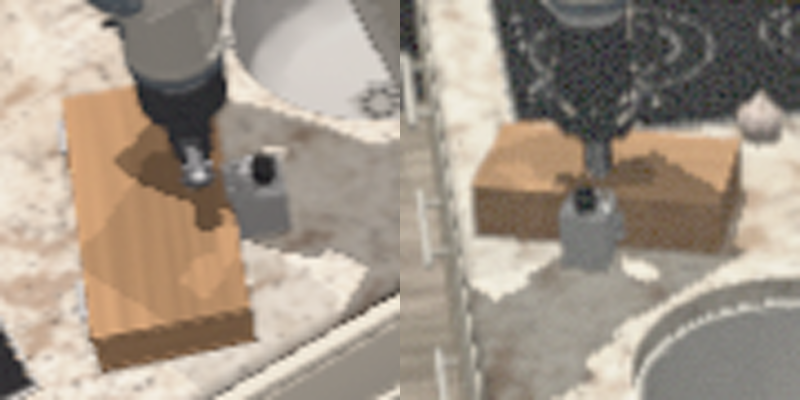

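Emit:
{"name": "arm_command", "arguments": {"increments": [[-0.004,0,0,0,0,0,0],[-0.01,0,0,0,0,0,0],[-0.02,0,0,0,0,0,0],[-0.04,0,0,0,0,0,0],[-0.1,0,0,0,0,0,0],[-0.16,0,0,0,0,0,0],[-0.22,0,0,0,0,0,0],[-0.27,0.05,0,0,0,0,0],[-0.27,0.05,0,0,0,0,0],[-0.27,0.05,0,0,0,0,0]]}}

```text
t: 72.32
tool_pos: [434.3, 214.7, 310.0]
tool_rot: [-0.126, 0.697, -0.124, -0.695]
ft_force: [0.3, 0.5, 0.1]
gripper_width: 0.1
```

```bash
python3 w.py w46.png; python3 - <<'E'
from box import *
cap('scene','sc46.png');c=cap('side','s46.png')
w_=np.load('c.npy',allow_pickle=True).item()
print('pred shut corners in wrist',(proj(w_,w(BP,L))*1.5625).round(0).tolist())
E
```

```text
[434.  214.9 308.9] [-0.2  0.3 -0.7] -0.2 2.787 72.375
pred shut corners in wrist [[528.0, 405.0], [275.0, 406.0], [264.0, 274.0], [538.0, 273.0], [401.0, 244.0]]
```

View pics/w46.png

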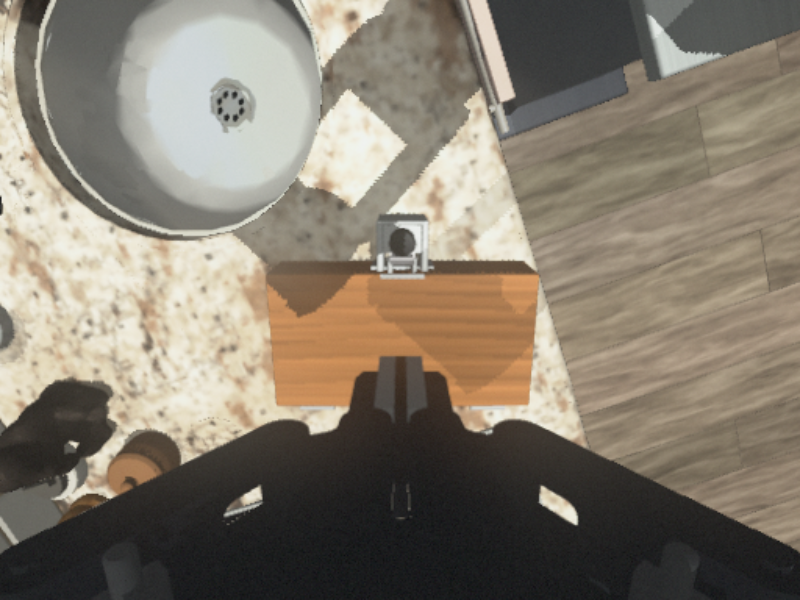

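View pics/s46.png

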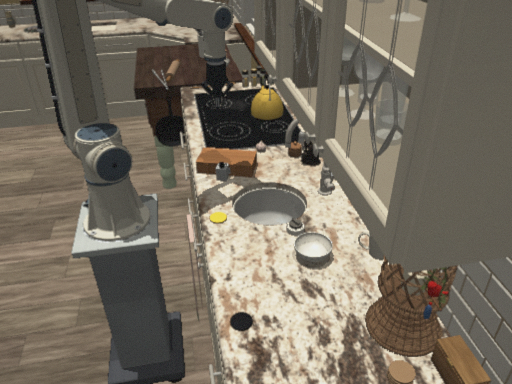

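View pics/sc46.png

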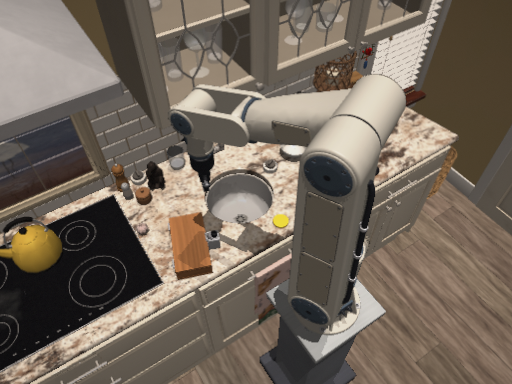

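The lid's corners match the shut prediction, at (265,274), (538,274), (528,405) and (275,406). The bowl, timer and garlic are unmoved. Handing in.

```bash
python3 -c "
from workcell import env
print(env.job_done(),env.observe()['t'])"
```

```text
the job is handed in; nothing more can be done
the job is handed in; nothing more can be done
```

The job is done and handed in at about 72 s, with the box packed and its lid held shut by the catch.

**What I did:**
- I pressed the button with one finger while the other steadied the lid, then let it rise at about 0.6 rad/s to its stop.
- I stacked all four cork coasters in the wide compartment, stood both tealights upright in the narrow one, and pushed the lid shut.

**Last checks:**
- **Lid:** with the gripper well clear, the lid's corners match the shut position within about 1 px and nothing pushed back on the gripper.
- **Pile:** the coaster edges I measured lined up within about 1 mm, and the fourth coaster was checked by eye.
- **Tealights:** both stood upright just before the lid was shut. The lid hides the contents now, so I could not check them again.
- **Left alone:** the bowl, timer, garlic, and the yellow and black discs look unmoved.

**Disagreements and forces:**
- The fingertips sat about 30 mm farther back than the stated tool point implied. I corrected for this using the cameras and contact forces.
- Brief contact forces were higher than needed: about 19 N from the fingertips on the worktop, 15 N setting down the second tealight, and 30 N on the lid at its stop. All were at the fingers.

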